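# Weigh out the canisters, scrape the board and lock the grinder

## Robot

A 6-joint arm with a two-finger parallel gripper is mounted at the origin on the work surface. World frame = base frame: x ahead of the robot, y to its left, z up, the work surface at z = 0. Lengths are in mm, angles in rad, forces in N, time in s.
With the tool pointing down it reaches from about 300 to 875 mm from the base axis. Payload 4.2 kg.
Tool frame: the origin (TCP) lies between the finger pads, 19 mm behind the fingertips; this is the grasp point; x points along the fingers, z is the direction in which the jaws open and shut, and the axes are right-handed (so a half turn about x gives the same grasp; the last joint's range is limited). The gripper opens to 85 mm and grips with 20 to 120 N. Pads are 22 mm wide; open, the fingers measure 114 mm over their backs; the gripper's body (76 mm by 85 mm) begins 54 mm behind the grasp point. The pads swing forward as they close: fully open they stand 13 mm farther back than shut.
Start: joints at [-1.3, 0.32, 1.565, -0, 1.257, -0.02], TCP at [164.865, -550.871, 250.038] pointing down, gripper open.
Joint ranges: [-3.11, 3.11], [-0.84, 2.01], [0.21, 2.61], [-1.34, 4.49], [0.05, 2.63], [-2.56, 2.56]. Speed limits (rad/s): [2.57, 2.57, 3.14, 3.14, 3.14, 3.14].

## Interface

Orientations are given as a unit quaternion [w, x, y, z].
In Python, from workcell import arm gives the robot as it stands.
- The arm moves only by the tool jog_arm, never from a script. Its argument "rows" is one flat list of numbers, 5 for each row, row after row: the shift along the world's x, y, z in cm, then the turn about the world's z in rad, then the opening, from 0 (shut) to 1 (fully open). A call has 1 to 5 rows; each row shifts and turns the pose as measured when the row begins; what a row does not reach is not made up. A row lasts 1/12 s, in which the tool goes at most 41.7 mm and 7.16 degrees, less where a joint would pass 70% of its speed; a pose out of reach is approached as far as the arm can. A call is refused whole if a number of a shift passes 4.17 or a number of a turn 0.125, either way. A call with a gripper value outside its range is refused whole. The fingers move at their own pace and stop on an object; "grip_force" is the grip in N (left out, the last holds). Time passes only in rows, so rows that do not move let the fingers close. It gives the time, the measured TCP pose, the force and the opening at its end, in the units of the state.
- arm.state(): the state, without advancing time (a new reading comes with each control period).
- arm.read_camera(name): name is "scene" or "side" or "wrist"; returns the picture (420x560x3 uint8, red, green, blue); there is no depth.
- arm.get_calibration(name): a dict with "mtx" (3x3 intrinsics, pixels), "R" (3x3) and "t" (3): a world point X has camera coordinates R X + t. Camera axes: x right, y down, z forward; pixel columns grow to the right and rows downward; lengths in mm; the calibration is good to about 2 mm. A picture is of the moment at which its call begins: read the wrist's pose just before it. get_calibration takes no time and is no camera call; for the wrist camera it gives the pose at the moment of the call.
- arm.job_done(): hands the job in, once; it reports no verdict.
The state is a dict: "clock": time; "joint_positions": joint angles; "qd": joint speeds; "joint_torque": joint torques, N m; "position": TCP position; "eef_rot": TCP orientation; "force": force on the tool from outside, world axes, zero at the start; "ft_torque": the same for the moment, N m; "opening": finger opening in mm.
Only numpy, scipy, OpenCV 4.12 (cv2) and the standard library are available. Lean on these libraries where they do the work, as an engineer would, in place of code of your own. Each camera call takes 0.05 s, during which the arm holds its last target.

## Task

Reset the spice-grinding station: feel by lifting which one of the lidded stoneware canisters on the cutting board is full, and stand it upright on the kitchen scale, alone, and every empty one upright on the rubber draining mat. Scrape all the nutshell pieces off the board into the steel scrap tray with the dough scraper, without touching the pieces with the fingers, and put the scraper back upright in the slot of its block. Turn the grinder's dome clockwise until you feel it come up against its stop, and only then press the black button fully down and let go; leave the bowl and the glass jars where they are.

Things in the scene. Friction and masses are not known exactly. Their poses are not given: they have to be found in the camera images.
- can_a: Stoneware canister, upright on the board at the start: white cylinder 60 mm across with a thin terracotta band and a fixed cork lid of the same diameter, 78 mm tall in all, heavy-footed. Origin: centre of underside, z up. All look alike; only the weight tells: empty 0.12 to 0.16 kg, full 0.40 to 0.50 kg. Two or three of the four are present, exactly one of them full.
- can_b: Stoneware canister, upright on the board at the start: white cylinder 60 mm across with a thin terracotta band and a fixed cork lid of the same diameter, 78 mm tall in all, heavy-footed. Origin: centre of underside, z up. All look alike; only the weight tells: empty 0.12 to 0.16 kg, full 0.40 to 0.50 kg. Two or three of the four are present, exactly one of them full.
- can_c: Stoneware canister, upright on the board at the start: white cylinder 60 mm across with a thin terracotta band and a fixed cork lid of the same diameter, 78 mm tall in all, heavy-footed. Origin: centre of underside, z up. All look alike; only the weight tells: empty 0.12 to 0.16 kg, full 0.40 to 0.50 kg. Two or three of the four are present, exactly one of them full.
- can_d: Stoneware canister, upright on the board at the start: white cylinder 60 mm across with a thin terracotta band and a fixed cork lid of the same diameter, 78 mm tall in all, heavy-footed. Origin: centre of underside, z up. All look alike; only the weight tells: empty 0.12 to 0.16 kg, full 0.40 to 0.50 kg. Two or three of the four are present, exactly one of them full.
- shell0: A loose piece of nutshell, dark brown, about 20 x 16 x 9 mm, 10 g; origin at its centre. It lies on the cutting board at the start. Three to six of the six are present.
- shell1: A loose piece of nutshell, dark brown, about 20 x 16 x 9 mm, 10 g; origin at its centre. It lies on the cutting board at the start. Three to six of the six are present.
- shell2: A loose piece of nutshell, dark brown, about 20 x 16 x 9 mm, 10 g; origin at its centre. It lies on the cutting board at the start. Three to six of the six are present.
- shell3: A loose piece of nutshell, dark brown, about 20 x 16 x 9 mm, 10 g; origin at its centre. It lies on the cutting board at the start. Three to six of the six are present.
- shell4: A loose piece of nutshell, dark brown, about 20 x 16 x 9 mm, 10 g; origin at its centre. It lies on the cutting board at the start. Three to six of the six are present.
- shell5: A loose piece of nutshell, dark brown, about 20 x 16 x 9 mm, 10 g; origin at its centre. It lies on the cutting board at the start. Three to six of the six are present.
- board: Olive-wood cutting board, fixed, 220 mm (its x) x 320 mm (its y), top 35 mm above its origin (centre of underside). A rim 10 mm wide, 8 mm high runs along its -x, +x and +y edges, leaving a flat field x -100 to 100 mm, y up to 150 mm; the -y edge (y = -160 mm) is open and the scrap tray stands against it.
- scrap_tray: Open steel scrap tray, fixed, against the open -y edge of the board and turned with it: 240 mm (x) x 100 mm (y), 30 mm high, so its rim is 5 mm below the board's top; walls 4 mm. Origin: centre of underside.
- scraper: Stainless dough scraper, 0.16 kg: blade 120 mm wide (its x), 3 mm thick (its y), 78 mm high, with a flat-sided bar handle on top, 120 mm long (x), 24 mm thick (y), from 76 to 102 mm above the blade's edge. Origin: middle of the blade's lower edge, z up to the handle. Starts upright in the slot of its block.
- scraper_block: Wooden block for the scraper, fixed, 160 mm (x) x 70 mm (y) x 55 mm high, with a slot along x, 136 mm long, 10 mm wide, open at the top, its floor 10 mm above the counter. Origin: centre of underside, straight below the slot's middle.
- drain_mat: Ribbed dark rubber draining mat, fixed, 160 mm (x) x 100 mm (y), 5 mm thick; origin: centre of underside. The place for empty canisters. It lies to one side of the board, the kitchen scale to the other; which is where varies.
- kitchen_scale: Kitchen scale, fixed: white base 170 mm (x) x 120 mm (y) with a flat steel pan 160 x 116 mm on springs, its top 45 mm above the counter when unloaded. Origin: centre of underside. The place for the full canister. The draining mat lies on the other side of the board.
- scale_pan (a joint): How far the scale's pan is pressed down, m: 0 unloaded, growing 1.6 mm for each 100 g; bottoms at 0.0115.
- dome_grip (a point): Grinder: fixed white base 180 x 110 mm, 85 mm high, clear dome on one half, black button on the other (100 mm from the dome's axis, on its +y side). This point: on the dome's axis in the black grip bar, 170 mm above the counter: put the TCP here. Bar 60 mm long (point x, turns with the dome), 18 mm thick (point y), rising from the dome's top at 145 mm to 177 mm.
- dome (a joint): Turning of the dome about the vertical, rad: starts between 0 and 0.45 and grows as the dome is turned clockwise seen from above, against light friction (about 0.1 N m), until it meets a hard stop, where it is locked; the stop lies less than 1.3 rad from 0. It stays where it is left.
- press_top (a point): Centre of the top of the grinder's black round press button, 28 mm across, facing up.
- press (a joint): Travel of the press button, m: 0 up, 0.006 fully down, against a spring (5 N when fully down); springs back up.
- enamel_bowl: Bystander: turquoise enamel bowl, 130 mm across, 60 mm high; origin: centre of underside.
- glass_jar_a: Bystander: glass jar with a cork-topped lid, 74 mm across, 138 mm high; origin: centre of underside.
- glass_jar_b: Bystander: glass jar with a cork-topped lid, 74 mm across, 138 mm high; origin: centre of underside.

How it is judged:
By the outcome, as a careful person would: the job done as asked, in the order asked, and still so for the second after the job is handed in, with the robot touching nothing.
Of can_a, can_c, can_d only 1 to 2 are there at a start; the rules pass over those that are not, and their reading is None.
Of shell0, shell1, shell2, shell3, shell4, shell5 only 3 to 6 are there at a start; the rules pass over those that are not, and their reading is None.
At some moment in a run one of can_a, can_b, can_c, can_d may be knocked a few centimetres aside while the robot is not near it.
It also fails if it takes over 208 s, if anything falls off the work surface, if the arm or the gripper's body presses on something with over 40 N, if the wrist force passes 120 N, or if a joint passes its speed limit or range.

## Working session

There is one attempt and no reset: what is moved stays moved. The work goes in short steps, Python scripts to look and compute and a tool call to move; the robot and the scene stay as the last step left them, time stands still between calls to the robot, and variables do not carry over. Pictures are saved under pics/ and viewed, and the job is handed in when it is done.

Besides the shell and the picture viewer there is one more tool, called as name(argument=value, ...), one argument or row to a line, values as JSON. jog_arm: Moves the arm, as the interface text tells. Its arguments: {"type":"object","properties":{"rows":{"type":"array","items":{"type":"number"}},"grip_force":{"type":"number"}},"required":["rows"]}

```bash
mkdir -p pics; cat > h.py <<'E'
from workcell import arm
import numpy as np, cv2
def snap(n,f):
    c=arm.get_calibration(n); im=np.array(arm.read_camera(n)); cv2.imwrite('pics/'+f+'.png',im[:,:,::-1]); np.savez('pics/'+f+'.npz',im=im,**{k:np.array(c[k]) for k in('mtx','R','t')}); return im,c
def load(f):
    d=np.load('pics/'+f+'.npz'); return d['im'],d
def ray(c,u,v,z):
    R=np.array(c['R']);t=np.array(c['t']).ravel();o=-R.T@t
    d=R.T@np.linalg.solve(np.array(c['mtx']),[u,v,1.]); return o+d*(z-o[2])/d[2]
def proj(c,X):
    p=np.array(c['mtx'])@(np.array(c['R'])@np.array(X,float)+np.array(c['t']).ravel()); return p[:2]/p[2]
E
python3 - <<'E'
from h import *
s=arm.state(); print(s)
for n in('scene','side','wrist'):
    im,c=snap(n,n+'0'); R=np.array(c['R']);print(n,-R.T@np.array(c['t']).ravel(),R[2],c['mtx'][0][0])
E
```

```text
{'clock': 0.0, 'joint_positions': array([-1.30000229e+00,  3.20296525e-01,  1.56571404e+00,  2.33694300e-05,
        1.25739818e+00, -2.00333144e-02]), 'qd': array([ 0.00085406, -0.00070072, -0.00086792, -0.00087946, -0.0004749 ,
        0.00016521]), 'joint_torque': array([-1.17250678e-03, -4.15521777e+01, -2.34157598e+01, -1.87673991e-04,
        8.14761239e-03, -1.95409662e-06]), 'position': array([ 164.74404881, -550.41412831,  249.16598642]), 'eef_rot': array([ 0.56666972,  0.42267391,  0.56767456, -0.42187414]), 'force': array([-0.59643609,  0.48755258, -0.59397377]), 'ft_torque': array([ 0.01204848, -0.03228804,  0.08029933]), 'opening': 85.40266004954525}
scene [1008.00368362  521.20745808 1068.42088804] [-0.38290682 -0.43441388 -0.81527109] 517.6752886123934
side [ 239.58893963  749.86059258 1047.60411307] [ 0.27733173 -0.60333408 -0.74771324] 518.9136421218616
wrist [ 229.19101319 -531.8327744   372.45905716] [-0.25264256 -0.07407052 -0.96472032] 353.12829480733785
```

View pics/scene0.png

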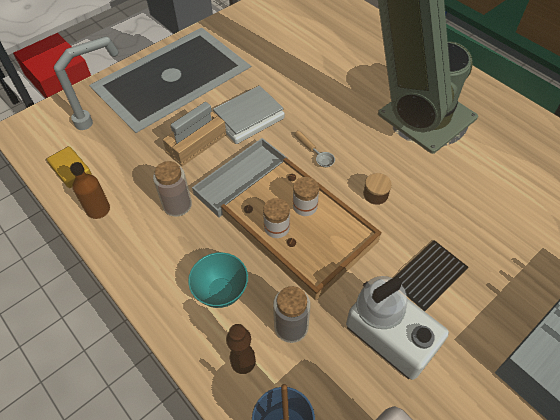

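View pics/side0.png

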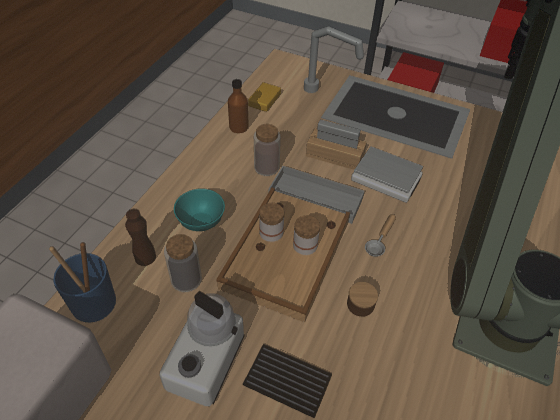

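View pics/wrist0.png

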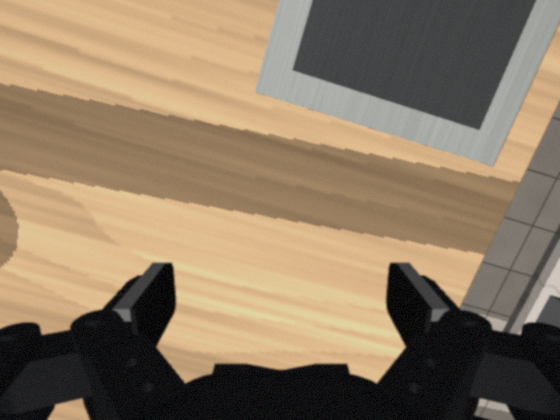

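```bash
python3 - <<'E'
from h import *
im,_=load('scene0'); cv2.imwrite('pics/z1.png',cv2.resize(im[85:305,150:390,::-1],None,fx=3,fy=3,interpolation=cv2.INTER_CUBIC)[:600*1,:720])
cv2.imwrite('pics/z1.png',cv2.resize(im[85:305,150:390,::-1],(654,600),interpolation=cv2.INTER_CUBIC))
im,_=load('side0'); cv2.imwrite('pics/z2.png',cv2.resize(im[110:330,200:440,::-1],(654,600),interpolation=cv2.INTER_CUBIC))
E
```

```text
(no output)
```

View pics/z1.png

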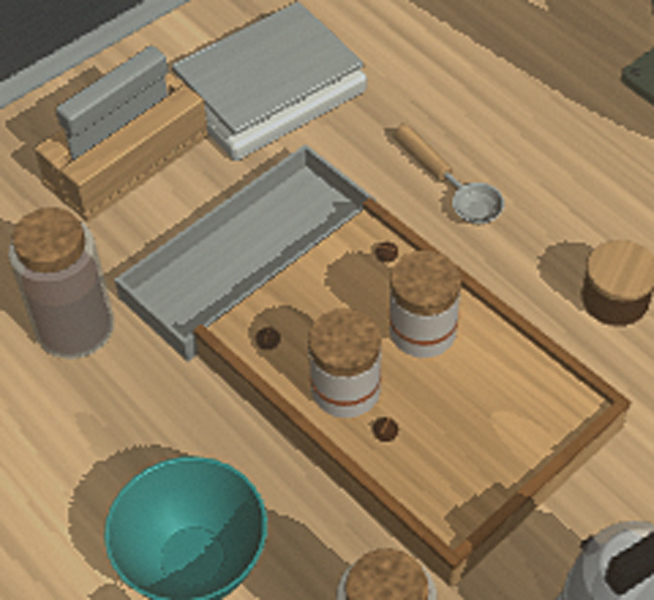

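View pics/z2.png

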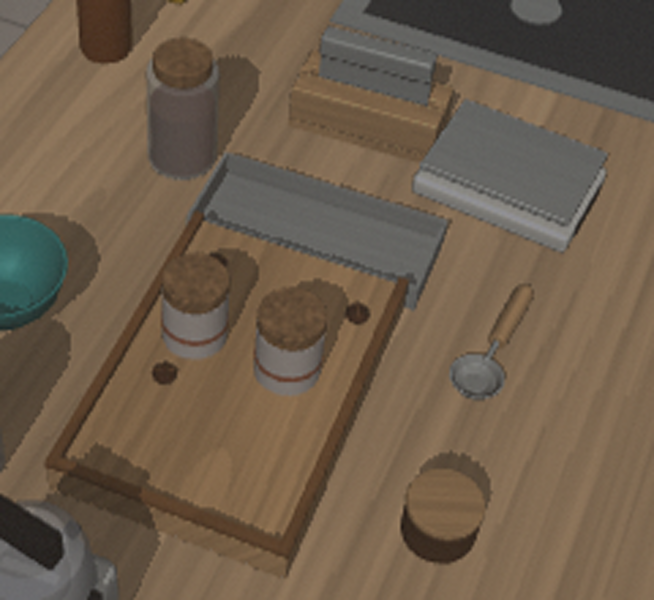

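```bash
cat > m.py <<'E'
from h import *
_,A=load('scene0');_,B=load('side0')
f=600/220
def s(u,v,z): return ray(A,150+u/f,85+v/f,z)
def d(u,v,z): return ray(B,200+u/f,110+v/f,z)
def pr(n,p): print(n,p[:2].round(1))
for n,(a,b) in {'R':((627,403),(290,553)),'B':((462,562),(52,464)),'TL':((198,328),(200,213)),'TR':((368,203),(408,282))}.items():
    pr(n,s(*a,43)); pr(n+' side',d(*b,43))
print('cans lid z=113')
pr('c1',s(346,340,113));pr('c1',d(196,281,113));pr('c2',s(427,280,113));pr('c2',d(292,317,113))
print('shells')
pr('s1',s(386,252,41));pr('s1',d(357,314,41))
pr('s2',s(268,338,41));pr('s2',d(220,262,41))
pr('s3',s(386,429,41));pr('s3',d(165,373,41))
print('scale pan corners');
for p in[(295,4),(362,66),(234,133),(172,68)]: pr('pan',s(*p,45))
for p in[(470,103),(606,155),(569,224),(427,170)]: pr('pan sd',d(*p,45))
print('scraper handle top z=112')
for p in[(57,104),(150,45),(167,56),(76,116)]: pr('h',s(*p,112))
for p in[(330,24),(437,60),(432,75),(322,45)]: pr('h sd',d(*p,112))
print('block top 55')
for p in[(38,150),(88,194),(208,103)]: pr('b',s(*p,55))
print('jars/bowl')
pr('jar',s(48,238,138)); pr('jar',d(184,63,138)); 
pr('bowl',s(185,528,60))
E
python3 m.py
python3 - <<'E'
from h import *
im,_=load('scene0'); cv2.imwrite('pics/z3.png',cv2.resize(im[220:390,300:500,::-1],(706,600),interpolation=cv2.INTER_CUBIC))
im,_=load('side0'); cv2.imwrite('pics/z4.png',cv2.resize(im[250:420,140:340,::-1],(706,600),interpolation=cv2.INTER_CUBIC))
E
```

```text
R [418.6 190.8]
R side [413.4 190.4]
B [626.6 204. ]
B side [626.6 201.5]
TL [ 644.2 -115. ]
TL side [ 642.2 -116.1]
TR [ 435.8 -122.3]
TR side [ 428.4 -123.4]
cans lid z=113
c1 [585.6  18.9]
c1 [581.6  19.4]
c2 [494.   18.1]
c2 [490.5  19.2]
shells
s1 [461.4 -68.6]
s1 [457.5 -67.2]
s2 [603.9 -66.5]
s2 [598.  -68.5]
s3 [588.6  72.2]
s3 [585.3  72.5]
scale pan corners
pan [ 312.5 -376.6]
pan [ 320.7 -260.7]
pan [ 475.5 -275.3]
pan [ 466.8 -387.3]
pan sd [ 456.3 -386.7]
pan sd [ 306.2 -374.3]
pan sd [ 313.1 -262.8]
pan sd [ 462.8 -271. ]
scraper handle top z=112
h [ 610.6 -361.6]
h [ 499.2 -366.8]
h [ 496.  -343.9]
h [ 606.2 -337.2]
h sd [ 611.9 -361.6]
h sd [ 492.8 -357.7]
h sd [ 489.5 -333.5]
h sd [ 606.3 -326.5]
block top 55
b [ 635.3 -375.8]
b [ 631.4 -298.1]
b [ 474.9 -316. ]
jars/bowl
jar [ 715.5 -213.6]
jar [ 706.6 -209.8]
bowl [776.4  42.1]
```

View pics/z3.png

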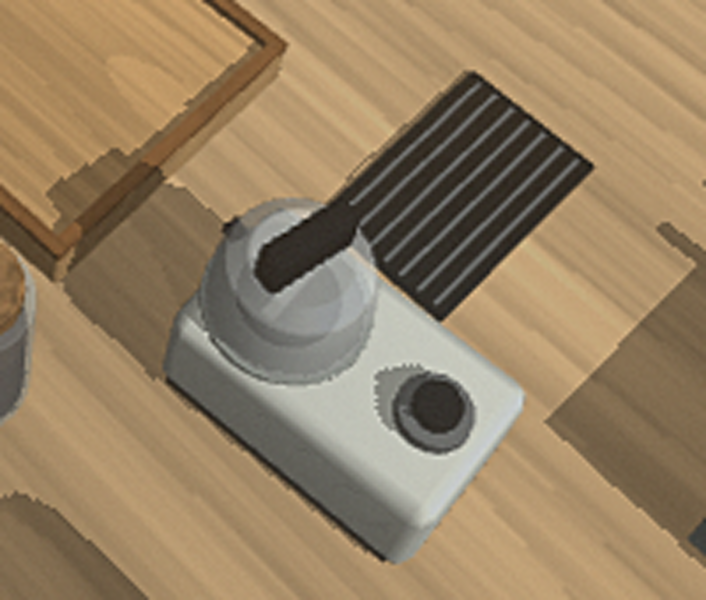

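View pics/z4.png

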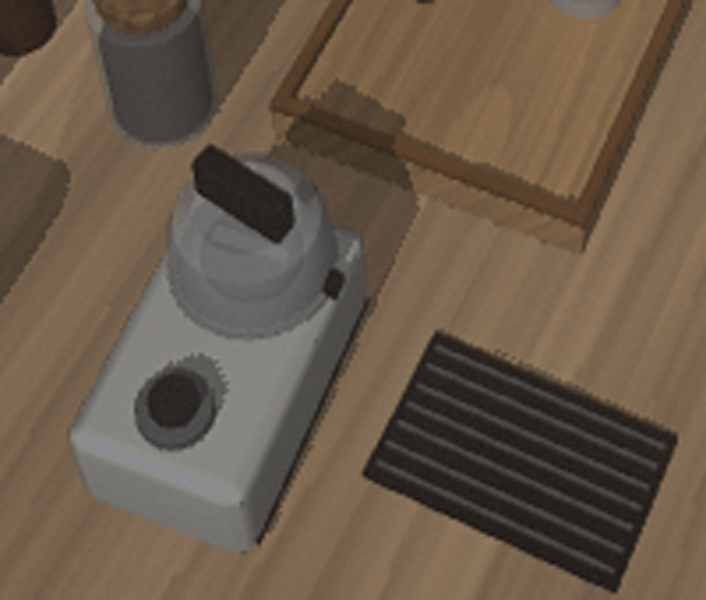

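```bash
cat > m2.py <<'E'
from h import *
_,A=load('scene0');_,B=load('side0')
f=706/200
def s(u,v,z): return ray(A,300+u/f,220+v/f,z)
def d(u,v,z): return ray(B,140+u/f,250+v/f,z)
def tri(a,b):
    def ln(C,u,v):
        p=ray(C,u,v,0);o=ray(C,u,v,300);e=(o-p)/np.linalg.norm(o-p);return p,e
    P=[ln(A,300+a[0]/f,220+a[1]/f),ln(B,140+b[0]/f,250+b[1]/f)]
    M=sum(np.eye(3)-np.outer(e,e) for p,e in P);v=sum((np.eye(3)-np.outer(e,e))@p for p,e in P)
    return np.linalg.solve(M,v)
def pr(n,p): print(n,p.round(1))
for p in[(475,72),(592,167),(442,320)]: pr('mat',s(*p,5))
for p in[(677,436),(616,590),(364,473),(438,332)]: pr('mat sd',d(*p,5))
pr('button',tri((439,405),(175,400)))
pr('bar end -',tri((268,280),(205,162)));pr('bar end far',tri((352,220),(288,228)))
for z in(172,177):
  pr('bar s',s(257,262,z));pr('bar s',s(275,290,z));pr('bar s',s(345,203,z))
  pr('bar d',d(210,148,z));pr('bar d',d(293,205,z));pr('bar d',d(197,165,z))
R=cv2
s0=arm.state();w,x,y,z=s0['eef_rot'];from scipy.spatial.transform import Rotation as Q
print(Q.from_quat([x,y,z,w]).as_matrix().round(3), s0['clock'])
E
python3 m2.py
```

```text
mat [315.2 279.9   5. ]
mat [315.3 376.7   5. ]
mat [472.  380.1   5. ]
mat sd [315.  277.5   5. ]
mat sd [312.7 376.2   5. ]
mat sd [470.8 379.1   5. ]
mat sd [471.8 280.5   5. ]
button [560.5 423.3 101.5]
bar end - [600.5 320.2 160.6]
bar end far [539.3 329.6 156.1]
bar s [604.  315.5 172. ]
bar s [608.8 332.8 172. ]
bar s [542.4 323.5 172. ]
bar d [597.5 312.8 172. ]
bar d [538.5 323.8 172. ]
bar d [598.3 325.3 172. ]
bar s [606.3 316.6 177. ]
bar s [611.  333.8 177. ]
bar s [545.  324.6 177. ]
bar d [595.5 315.3 177. ]
bar d [536.8 326.2 177. ]
bar d [596.2 327.8 177. ]
[[-0.     0.958  0.287]
 [ 0.001  0.287 -0.958]
 [-1.     0.    -0.001]] 0.15
```

jog_arm(
  rows=[2.3, 3.4, 0.5, -0.05, 1, 2.3, 3.4, 0.5, -0.05, 1, 2.3, 3.4, 0.5, -0.05, 1, 2.3, 3.4, 0.5, -0.05, 1, 2.3, 3.4, 0.5, -0.04, 1],
)

```text
clock: 0.57
position: [277.4, -380.9, 270.5]
eef_rot: [0.505, 0.493, 0.509, -0.493]
force: [0.9, -0.8, 0.3]
opening: 85.4
```

jog_arm(
  rows=[2.3, 3.4, 0.5, 0, 1, 2.3, 3.4, 0.5, 0, 1, 2.3, 3.4, 0.5, 0, 1, 2.3, 3.4, 0.5, 0, 1, 2.3, 3.4, 0.5, 0, 1],
)

```text
clock: 0.98
position: [390.6, -207.5, 295.2]
eef_rot: [0.503, 0.495, 0.508, -0.494]
force: [1.0, -0.6, 0.3]
opening: 85.8
```

jog_arm(
  rows=[2.3, 3.4, 0.5, 0, 1, 2.3, 3.4, 0.5, 0, 1, 2.3, 3.4, 0.5, 0, 1, 2.3, 3.4, 0.5, 0, 1, 0, 0, 0, 0, 1],
)

```text
clock: 1.4
position: [484.4, -63.7, 315.7]
eef_rot: [0.505, 0.494, 0.509, -0.491]
force: [-0.1, -0.0, 0.7]
opening: 85.3
```

```bash
python3 - <<'E'
from h import *
snap('wrist','w1');snap('scene','scene1')
E
```

```text
(no output)
```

View pics/w1.png

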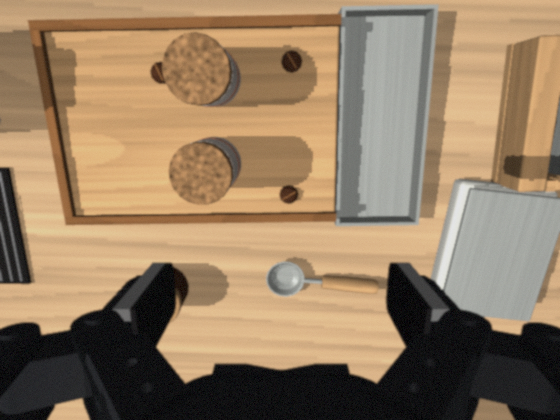

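View pics/scene1.png

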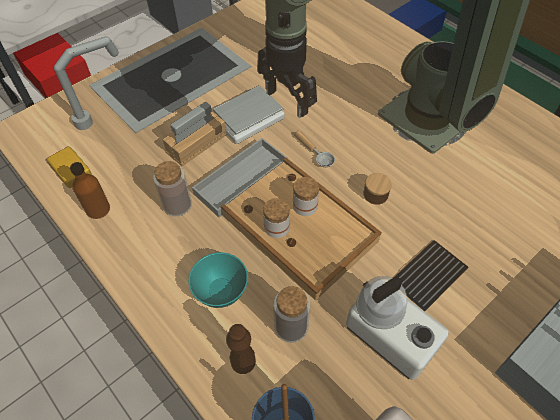

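```bash
python3 - <<'E'
from h import *
_,C=load('w1')
for n,u,v,z in[('c1',196,69,113),('c2',201,172,113),('s3',158,72,41),('s2',291,62,41),('s1',289,194,41),('B',32,22,43),('R',67,224,43),('TL',341,13,43),('TR',337,222,43),('tray far',437,9,30),('tray',420,224,30),('pan',468,185,45),('pan',440,295,45)]: print(n,ray(C,u,v,z)[:2].round(1))
E
```

```text
c1 [585.2  13.8]
c2 [495.4  12.2]
s3 [588.5  71.2]
s2 [602.4 -69.2]
s1 [460.5 -72.3]
B [632.5 196.5]
R [416.3 188.7]
TL [ 649.6 -117.8]
TR [ 429.1 -129.7]
tray far [ 659.4 -218.7]
tray [ 425.9 -232.4]
pan [ 478.3 -274.1]
pan [ 339.7 -263.1]
```

jog_arm(
  rows=[3.3, 2.7, 0, 0, 1, 3.3, 2.7, 0, 0, 1, 3.4, 2.7, -1, 0, 1, 0, 0, -4, 0, 1, 0, 0, -4, 0, 1],
)

```text
clock: 1.92
position: [583.7, 6.7, 231.4]
eef_rot: [0.508, 0.499, 0.501, -0.492]
force: [-0.3, -0.2, -0.9]
opening: 85.2
```

jog_arm(
  rows=[0, 0, -4, 0, 1, 0, 0, -4, 0, 1, 0, 0, -3.6, 0, 1, 0, 0, -2.5, 0, 1, 0, 0, 0, 0, 1],
)

```text
clock: 2.33
position: [576.0, -1.4, 77.4]
eef_rot: [0.502, 0.498, 0.502, -0.498]
force: [-0.6, 0.3, 0.6]
opening: 85.0
```

```bash
python3 - <<'E'
from h import *
a,_=snap('wrist','w2');b,_=snap('scene','scene2'); print(arm.state()['position'])
cv2.imwrite('pics/z5.png',np.hstack([a,cv2.resize(b[120:300,180:420],(560,420))])[:,:,::-1])
cv2.imwrite('pics/z5.png',cv2.resize(np.hstack([a,cv2.resize(b[120:300,180:420],(560,420))])[:,:,::-1],(800,300)))
E
```

```text
[579.12072822  -1.33710954  81.86483691]
```

View pics/z5.png

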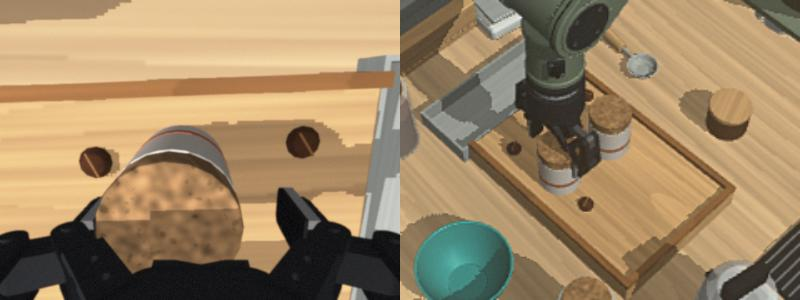

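jog_arm(
  rows=[0.5, 1.3, 0, 0, 1, 0, 0, 0, 0, 1],
)

```text
clock: 2.6
position: [586.7, 10.5, 85.8]
eef_rot: [0.505, 0.502, 0.497, -0.496]
force: [0.7, -0.5, 0.1]
opening: 85.0
```

jog_arm(
  rows=[0, 0, 0, 0, 0.4, 0, 0, 0, 0, 0.4, 0, 0, 0, 0, 0.4, 0, 0, 0, 0, 0.4, 0, 0, 0, 0, 0.4],
  grip_force=40,
)

```text
clock: 3.02
position: [590.6, 11.1, 92.6]
eef_rot: [0.509, 0.504, 0.494, -0.492]
force: [0.4, 0.3, -1.5]
opening: 58.9
```

jog_arm(
  rows=[0, 0, 2, 0, 0.4, 0, 0, 2, 0, 0.4, 0, 0, 1, 0, 0.4, 0, 0, 0, 0, 0.4, 0, 0, 0, 0, 0.4],
)

```text
clock: 3.43
position: [588.4, 11.0, 142.5]
eef_rot: [0.508, 0.503, 0.495, -0.493]
force: [-0.6, 0.7, -1.5]
opening: 59.1
```

```bash
python3 - <<'E'
from h import *
for i in range(4):
    s=arm.state(); print(s['clock'],s['position'].round(1),s['eef_rot'].round(3),s['force'].round(2),s['ft_torque'].round(3)); arm.read_camera('side')
snap('scene','scene3')
E
```

```text
3.4333 [588.4  11.  142.5] [ 0.508  0.503  0.495 -0.493] [-0.63  0.74 -1.5 ] [ 0.005  0.019 -0.017]
3.4833 [588.4  10.9 142.3] [ 0.508  0.503  0.496 -0.493] [ 0.84 -0.82 -1.36] [0.038 0.024 0.032]
3.5333 [588.2  11.  141.9] [ 0.508  0.503  0.496 -0.494] [ 0.04 -0.12 -1.55] [-0.002  0.056 -0.023]
3.5833 [588.   11.  141.6] [ 0.508  0.503  0.496 -0.494] [-0.18  0.3  -2.76] [-0.011 -0.017 -0.023]
```

```bash
python3 - <<'E'
from h import *
F=[]
for i in range(16):
    s=arm.state(); F.append(s['force']); arm.read_camera('side')
print(np.mean(F,0),np.std(F,0),s['position'].round(1))
E
```

```text
[-0.085622   -0.0236403  -1.64664612] [0.52375949 0.43704389 0.55441619] [588.5  11.  142.5]
```

View pics/scene3.png

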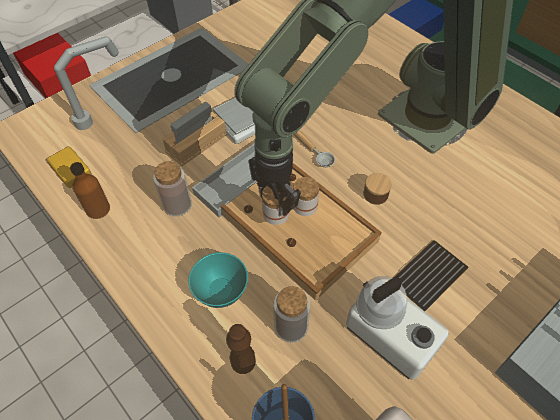

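jog_arm(
  rows=[-1.5, 2, 2, 0, 0.4, -1.9, 3.1, 1, 0, 0.4, -1.9, 3.1, 1, 0, 0.4, -1.9, 3.1, 0, 0, 0.4, -1.9, 3.1, 0, 0, 0.4],
)

```text
clock: 4.9
position: [498.4, 153.8, 183.4]
eef_rot: [0.506, 0.506, 0.492, -0.496]
force: [-0.0, -0.0, -1.4]
opening: 59.1
```

jog_arm(
  rows=[-1.9, 3.1, 0, 0, 0.4, -1.9, 3.1, 0, 0, 0.4, -1.9, 3.1, 0, 0, 0.4, -1.9, 3.1, 0, 0, 0.4, -1.5, 2.5, 0, 0, 0.4],
)

```text
clock: 5.32
position: [401.8, 309.7, 185.4]
eef_rot: [0.506, 0.508, 0.491, -0.494]
force: [-0.2, 0.1, -1.1]
opening: 59.4
```

jog_arm(
  rows=[0, 0, 0, 0, 0.4],
)

```text
clock: 5.4
position: [399.3, 313.5, 185.6]
eef_rot: [0.507, 0.508, 0.493, -0.493]
force: [0.7, 0.3, -1.9]
opening: 59.0
```

jog_arm(
  rows=[-0.5, 1.3, -3.5, 0, 0.4, 0, 0.2, -3.5, 0, 0.4, 0, 0, -2.5, 0, 0.4, 0, 0, -1, 0, 0.4, 0, 0, 0, 0, 0.4],
)

```text
clock: 5.82
position: [394.8, 332.1, 80.2]
eef_rot: [0.509, 0.51, 0.494, -0.487]
force: [-0.7, -0.5, -0.9]
opening: 59.1
```

```bash
python3 - <<'E'
from h import *
print(arm.state()['position'])
a,_=snap('wrist','w3');b,_=snap('scene','scene4'); s=arm.state();print(s['position'],s['force'])
cv2.imwrite('pics/z5.png',cv2.resize(np.hstack([a,cv2.resize(b[180:330,320:520],(560,420))])[:,:,::-1],(800,300)))
E
```

```text
[394.83777005 332.11824977  80.24588952]
[395.95056904 332.81133894  82.27480263] [ 0.53277688  0.40374256 -0.19923498]
```

View pics/z5.png

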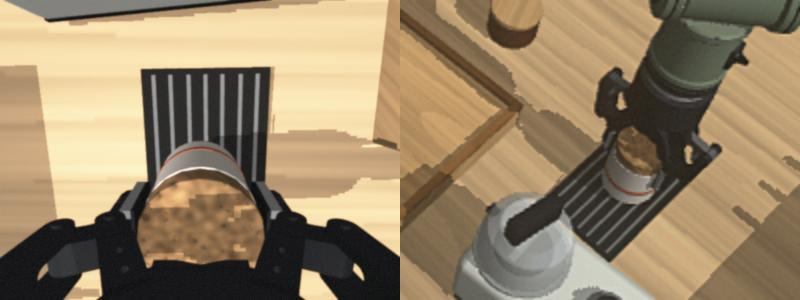

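jog_arm(
  rows=[0, -0.3, -0.7, 0, 0.4, 0, 0, -0.4, 0, 0.4, 0, 0, 0, 0, 0.4],
)

```text
clock: 6.17
position: [398.5, 330.4, 73.6]
eef_rot: [0.509, 0.514, 0.493, -0.484]
force: [-0.5, 0.4, -2.5]
opening: 58.9
```

jog_arm(
  rows=[0, 0, -0.3, 0, 0.4, 0, 0, 0, 0, 0.4],
)

```text
clock: 6.33
position: [399.3, 330.5, 71.5]
eef_rot: [0.509, 0.515, 0.492, -0.483]
force: [-0.5, 0.1, -1.0]
opening: 58.9
```

```bash
cat >> h.py <<'E'
from scipy.spatial.transform import Rotation as Q
def tilt(q):
    w,x,y,z=q; M=Q.from_quat([x,y,z,w]).as_matrix(); return M[:2,0].round(3), round(float(np.arctan2(M[1,2],M[0,2])),3)
def st():
    s=arm.state(); print(round(s['clock'],2),s['position'].round(1),'tilt,jawyaw',*tilt(s['eef_rot']),'F',s['force'].round(1),'op',round(s['opening'],1),'q',s['joint_positions'].round(3),'qd',s['qd'].round(3)); return s
E
python3 - <<'E'
from h import *
for q in [[0.505, 0.493, 0.509, -0.493],[0.503, 0.495, 0.508, -0.494],[0.505, 0.494, 0.509, -0.491],[0.508, 0.499, 0.501, -0.492],[0.502, 0.498, 0.502, -0.498],[0.505, 0.502, 0.497, -0.496],[0.509, 0.504, 0.494, -0.492],[0.508, 0.503, 0.495, -0.493],[0.506, 0.506, 0.492, -0.496],[0.506, 0.508, 0.491, -0.494],[0.507, 0.508, 0.493, -0.493],[0.509, 0.51, 0.494, -0.487],[0.509, 0.515, 0.492, -0.483]]: print(*tilt(q))
for i in range(4): st(); arm.read_camera('side')
E
```

```text
[-0.004  0.004] -1.543
[-0.004  0.006] -1.549
[-0.001  0.007] -1.542
[0.014 0.   ] -1.553
[0. 0.] -1.563
[ 0.014 -0.002] -1.567
[ 0.027 -0.003] -1.564
[ 0.023 -0.003] -1.564
[ 0.024 -0.004] -1.575
[ 0.029 -0.001] -1.576
[0.029 0.001] -1.572
[0.038 0.008] -1.565
[0.049 0.015] -1.567
6.33 [399.3 330.5  71.5] tilt,jawyaw [0.048 0.016] -1.567 F [-0.5  0.1 -1. ] op 58.9 q [ 0.68   0.399  1.966 -0.027  0.73   2.267] qd [-0.004 -0.017 -0.015 -0.     0.005 -0.002]
6.38 [399.5 330.7  71.8] tilt,jawyaw [0.049 0.016] -1.567 F [ 0.8 -0.2 -1.7] op 59.5 q [ 0.68   0.398  1.965 -0.027  0.73   2.267] qd [ 0.003 -0.001 -0.006 -0.     0.002 -0.001]
6.43 [399.5 330.8  71.8] tilt,jawyaw [0.049 0.016] -1.567 F [-0.3  0.3 -1.4] op 59.5 q [ 0.68   0.398  1.965 -0.027  0.73   2.267] qd [ 0.001 -0.001 -0.002 -0.001  0.    -0.001]
6.48 [399.5 330.8  71.8] tilt,jawyaw [0.049 0.016] -1.567 F [-0.2  0.6 -2.2] op 58.9 q [ 0.68   0.398  1.965 -0.027  0.73   2.267] qd [ 0.003  0.001 -0.001 -0.     0.     0.   ]
```

jog_arm(
  rows=[-0.2, 0, -0.5, 0, 0.4],
)

```text
clock: 6.62
position: [398.2, 331.4, 67.5]
eef_rot: [0.509, 0.516, 0.492, -0.482]
force: [1.0, 1.6, -0.6]
opening: 59.2
```

```bash
cat > s.py <<'E'
from h import *
for i in range(5): arm.read_camera('side')
st()
E
python3 s.py
```

```text
6.87 [397.2 330.8  66.6] tilt,jawyaw [0.048 0.016] -1.567 F [-0.9 -0.  -1.8] op 59.4 q [ 0.683  0.404  1.974 -0.028  0.716  2.27 ] qd [-0.    -0.001 -0.005  0.001  0.001  0.001]
```

jog_arm(
  rows=[0, 0, -0.4, 0, 0.4],
)

```text
clock: 6.95
position: [397.7, 331.2, 63.1]
eef_rot: [0.509, 0.516, 0.493, -0.482]
force: [-0.0, 0.2, -1.2]
opening: 59.1
```

```bash
python3 s.py
```

```text
7.2 [397.3 330.7  62.5] tilt,jawyaw [0.048 0.016] -1.567 F [ 1.   0.2 -1.8] op 58.9 q [ 0.683  0.41   1.978 -0.028  0.706  2.271] qd [-0.001 -0.003 -0.003 -0.    -0.     0.003]
```

jog_arm(
  rows=[0, 0, -0.3, 0, 0.4],
)

```text
clock: 7.28
position: [398.5, 331.3, 60.9]
eef_rot: [0.51, 0.516, 0.492, -0.482]
force: [1.4, -2.6, 24.7]
opening: 59.3
```

```bash
python3 s.py
```

```text
7.53 [398.5 331.3  60.9] tilt,jawyaw [0.051 0.017] -1.566 F [ 0.1 -2.1  6.5] op 59.4 q [ 0.682  0.413  1.979 -0.03   0.699  2.271] qd [-0.001 -0.002 -0.    -0.001 -0.001  0.001]
```

jog_arm(
  rows=[0, 0, 0.1, 0, 1, 0, 0, 0, 0, 1, 0, 0, 0, 0, 1, 0, 0, 0, 0, 1],
)

```text
clock: 7.87
position: [399.6, 332.0, 63.1]
eef_rot: [0.51, 0.517, 0.492, -0.48]
force: [-0.2, 0.3, 0.2]
opening: 85.0
```

```bash
python3 s.py; python3 - <<'E'
from h import *
a,_=snap('wrist','w4')
E
```

```text
8.12 [399.4 331.9  62.9] tilt,jawyaw [0.054 0.019] -1.566 F [-0.2 -0.9 -0.4] op 85.7 q [ 0.682  0.41   1.977 -0.03   0.701  2.271] qd [ 0.    -0.002  0.    -0.     0.     0.001]
```

View pics/w4.png

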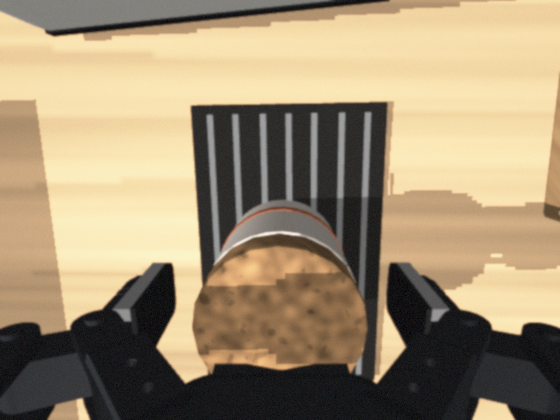

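jog_arm(
  rows=[0, 0, 2, 0, 1, 0, 0, 4, 0, 1, 0, 0, 4, 0, 1, 0, 0, 4, 0, 1, 0, 0, 3, 0, 1],
)

```text
clock: 8.58
position: [393.6, 327.3, 230.8]
eef_rot: [0.509, 0.509, 0.493, -0.489]
force: [-0.1, 0.8, 0.9]
opening: 85.6
```

```bash
python3 s.py
```

```text
8.83 [392.8 326.6 227. ] tilt,jawyaw [0.033 0.002] -1.566 F [-1.4  0.6 -0.7] op 85.4 q [ 0.682  0.223  1.762 -0.021  1.129  2.257] qd [ 0.002  0.02   0.023  0.001 -0.    -0.   ]
```

jog_arm(
  rows=[1, -3.5, 0, 0, 1, 1.1, -3.9, 0.5, 0, 1, 1.1, -3.9, 0, 0, 1, 1.1, -3.9, 0, 0, 1, 1.1, -3.9, 0, 0, 1],
)

```text
clock: 9.25
position: [442.0, 134.4, 222.1]
eef_rot: [0.509, 0.499, 0.5, -0.492]
force: [0.7, -0.1, 0.6]
opening: 85.2
```

jog_arm(
  rows=[1.1, -3.9, 0, 0, 1, 1.1, -3.9, 0, 0, 1, 1, -3, 0, 0, 1, 0.5, -1, 0, 0, 1],
)

```text
clock: 9.58
position: [475.3, 6.9, 213.8]
eef_rot: [0.505, 0.495, 0.503, -0.497]
force: [-0.8, 0.6, -0.2]
opening: 85.3
```

```bash
python3 s.py; python3 - <<'E'
from h import *
snap('wrist','w5');snap('scene','scene5')
E
```

```text
9.83 [474.8  11.3 214.8] tilt,jawyaw [ 0.    -0.003] -1.551 F [ 0.4 -0.   0.3] op 85.4 q [ 0.002  0.19   1.839 -0.004  1.112  1.554] qd [ 0.018 -0.012 -0.006 -0.003  0.002 -0.002]
```

View pics/w5.png

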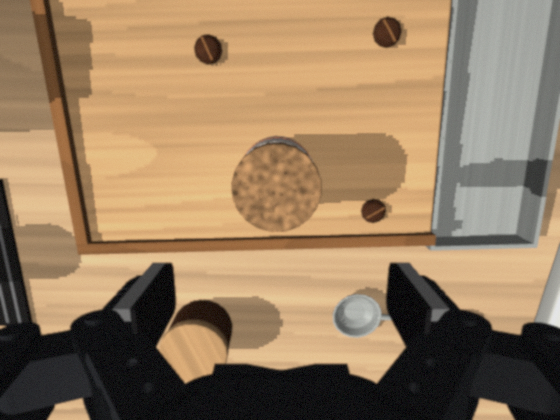

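View pics/scene5.png

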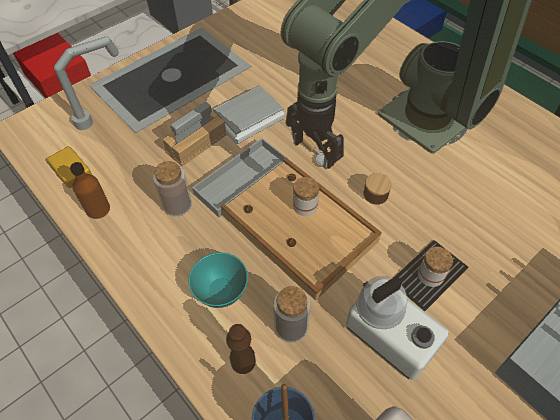

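```bash
python3 - <<'E'
from h import *
_,C=load('w5')
for u,v,z in [(277,187,113),(207,49,41),(387,32,41),(373,210,41)]: print(ray(C,u,v,z).round(1))
st()
E
```

```text
[495.1  13.4 113. ]
[588.1  69.8  41. ]
[603.  -68.7  41. ]
[461.2 -70.6  41. ]
9.93 [475.1  11.7 215.5] tilt,jawyaw [ 0.002 -0.003] -1.55 F [-0.1  0.5 -0. ] op 85.6 q [ 0.003  0.189  1.838 -0.004  1.112  1.554] qd [ 0.004 -0.008 -0.006 -0.003  0.001 -0.001]
```

jog_arm(
  rows=[1.9, 0.3, 0, 0, 1, 0, 0, -2, 0, 1, 0, 0, -2, 0, 1, 0, 0, -2, 0, 1],
)

```text
clock: 10.27
position: [497.1, 19.7, 158.5]
eef_rot: [0.511, 0.496, 0.503, -0.49]
force: [-0.4, 0.5, -0.6]
opening: 85.3
```

```bash
python3 s.py
```

```text
10.52 [496.8  19.  159.4] tilt,jawyaw [ 0.013 -0.003] -1.543 F [-0.6 -0.1  0.3] op 85.8 q [ 0.017  0.273  1.883 -0.004  0.973  1.562] qd [-0.007 -0.01  -0.013 -0.001 -0.004 -0.001]
```

jog_arm(
  rows=[-0.2, -0.4, -2.5, 0, 1, 0, 0, -2.5, 0, 1, 0, 0, -2, 0, 1],
)

```text
clock: 10.77
position: [501.7, 15.8, 96.8]
eef_rot: [0.517, 0.501, 0.498, -0.484]
force: [-0.2, -0.3, -0.1]
opening: 85.4
```

```bash
python3 s.py
```

```text
11.02 [501.6  15.7  97.5] tilt,jawyaw [ 0.034 -0.003] -1.541 F [0.1 0.5 0.4] op 85.5 q [ 0.01   0.346  1.965 -0.004  0.796  1.554] qd [-0.001 -0.008 -0.004  0.    -0.005 -0.002]
```

jog_arm(
  rows=[0, 0, -0.3, 0, 0.4, 0, 0, 0, 0, 0.4, 0, 0, 0, 0, 0.4, 0, 0, 0, 0, 0.4, 0, 0, 0, 0, 0.4],
  grip_force=50,
)

```text
clock: 11.43
position: [504.1, 15.7, 98.8]
eef_rot: [0.519, 0.502, 0.496, -0.483]
force: [0.0, 0.9, -4.2]
opening: 58.2
```

```bash
python3 s.py
```

```text
11.68 [504.   15.7  98.5] tilt,jawyaw [ 0.042 -0.003] -1.541 F [-0.5  0.1 -4.8] op 58.7 q [ 0.01   0.345  1.964 -0.004  0.791  1.554] qd [-0.    -0.    -0.002 -0.003  0.    -0.   ]
```

jog_arm(
  rows=[0, 0, -0.3, 0, 1, 0, 0, 0, 0, 1, 0, 0, 0, 0, 1, -1.0, 0, 0, 0, 1],
)

```text
clock: 12.02
position: [497.0, 15.8, 96.5]
eef_rot: [0.52, 0.503, 0.495, -0.481]
force: [-0.4, 1.1, 0.1]
opening: 85.5
```

```bash
python3 s.py; python3 - <<'E'
from h import *
snap('wrist','w6')
E
```

```text
12.27 [495.1  15.8  96.3] tilt,jawyaw [ 0.045 -0.003] -1.541 F [-0.1 -0.3  0.2] op 85.2 q [ 0.01   0.335  1.988 -0.004  0.773  1.555] qd [-0.     0.004 -0.008  0.002 -0.001 -0.   ]
```

View pics/w6.png

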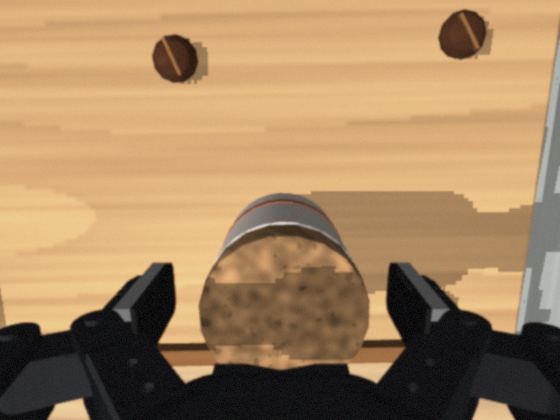

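jog_arm(
  rows=[-0.1, 0, -1.2, 0, 1],
)

```text
clock: 12.4
position: [496.3, 15.8, 86.0]
eef_rot: [0.521, 0.504, 0.494, -0.481]
force: [0.9, -1.4, -0.6]
opening: 85.0
```

```bash
python3 s.py
```

```text
12.65 [494.5  15.7  84.5] tilt,jawyaw [ 0.045 -0.003] -1.541 F [ 0.5 -0.  -0. ] op 85.1 q [ 0.01   0.351  2.003 -0.005  0.742  1.555] qd [ 0.001 -0.006 -0.003  0.002 -0.002  0.001]
```

jog_arm(
  rows=[0, 0, 0, 0, 0.4, 0, 0, 0, 0, 0.4, 0, 0, 0, 0, 0.4, 0, 0, 0, 0, 0.4],
)

```text
clock: 12.98
position: [495.3, 15.6, 85.7]
eef_rot: [0.52, 0.503, 0.495, -0.482]
force: [0.2, -0.3, -4.9]
opening: 59.3
```

```bash
python3 s.py
```

```text
13.23 [495.3  15.6  85.7] tilt,jawyaw [ 0.047 -0.003] -1.541 F [-0.  -0.7 -0.7] op 59.3 q [ 0.01   0.35   2.001 -0.005  0.744  1.555] qd [-0.     0.    -0.001 -0.     0.001  0.003]
```

jog_arm(
  rows=[0, 0, 2, 0, 0.4, 0, 0, 3, 0, 0.4, 0, 0, 3, 0, 0.4],
)

```text
clock: 13.48
position: [488.5, 15.7, 159.9]
eef_rot: [0.514, 0.498, 0.5, -0.487]
force: [0.7, 0.9, -4.0]
opening: 59.1
```

```bash
python3 s.py;python3 s.py;python3 s.py
```

```text
13.73 [488.9  15.7 159.2] tilt,jawyaw [ 0.027 -0.003] -1.541 F [-0.4  1.1 -4.8] op 59.4 q [ 0.01   0.255  1.91  -0.004  0.949  1.554] qd [-0.001  0.015  0.015 -0.001  0.004  0.003]
13.98 [489.4  15.7 159.3] tilt,jawyaw [ 0.028 -0.003] -1.541 F [-0.  -0.2 -5.5] op 58.9 q [ 0.01   0.256  1.909 -0.004  0.95   1.554] qd [-0.001 -0.006 -0.009 -0.     0.    -0.001]
14.23 [490.   15.6 160.3] tilt,jawyaw [ 0.03  -0.003] -1.541 F [ 0.1  0.2 -4. ] op 59.4 q [ 0.01   0.254  1.907 -0.004  0.95   1.554] qd [ 0.    -0.003 -0.002  0.001  0.001  0.002]
```

jog_arm(
  rows=[-1, -2, 2, 0, 0.4, -1.1, -3.7, 1.5, 0, 0.4, -1.1, -3.8, 0.5, 0, 0.4, -1.1, -3.8, 0, 0, 0.4, -1.1, -3.8, 0, 0, 0.4],
)

```text
clock: 14.65
position: [436.5, -154.9, 201.9]
eef_rot: [0.519, 0.497, 0.502, -0.481]
force: [1.5, -0.4, -4.4]
opening: 58.9
```

jog_arm(
  rows=[-1.1, -3.8, 0, 0, 0.4, -1.1, -3.8, 0, 0, 0.4, -1.1, -3.8, 0, 0, 0.4, -0.8, -2.5, 0, 0, 0.4, -0.3, -1, 0, 0, 0.4],
)

```text
clock: 15.07
position: [387.8, -315.9, 203.5]
eef_rot: [0.521, 0.497, 0.499, -0.483]
force: [0.3, 0.0, -3.5]
opening: 58.8
```

```bash
python3 s.py
```

```text
15.32 [ 389.  -311.5  203.2] tilt,jawyaw [ 0.036 -0.004] -1.528 F [ 0.2  0.4 -4.1] op 59.1 q [-0.711  0.223  1.828  0.024  1.061  0.806] qd [ 0.018 -0.006  0.004 -0.002 -0.001 -0.001]
```

Over the scale; check and lower.

jog_arm(
  rows=[0, -1.2, -1.5, 0, 0.4, 0, 0, -2.5, 0, 0.4, 0, 0, -2.5, 0, 0.4, 0, 0, -1.5, 0, 0.4],
)

```text
clock: 15.65
position: [393.6, -321.2, 125.8]
eef_rot: [0.527, 0.496, 0.498, -0.479]
force: [0.0, -0.2, -4.8]
opening: 59.0
```

```bash
python3 s.py; python3 - <<'E'
from h import *
a,_=snap('wrist','w7');b,_=snap('scene','scene6')
cv2.imwrite('pics/z5.png',cv2.resize(np.hstack([a,cv2.resize(b[60:210,160:360],(560,420))])[:,:,::-1],(800,300)))
E
```

```text
15.9 [ 394.7 -322.9  128.6] tilt,jawyaw [ 0.05  -0.014] -1.522 F [ 0.5  0.5 -3.2] op 59.0 q [-0.721  0.312  1.919  0.03   0.864  0.781] qd [-0.006 -0.008 -0.013 -0.001 -0.001 -0.002]
```

View pics/z5.png

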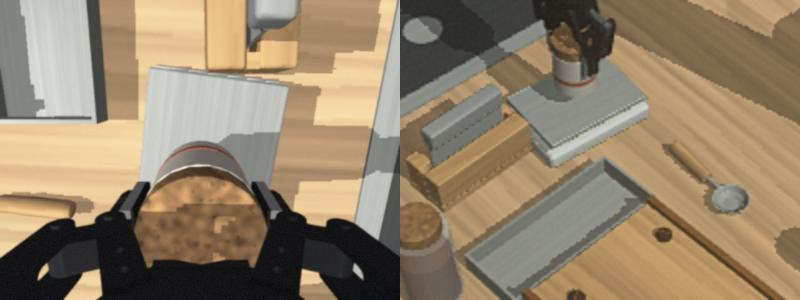

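jog_arm(
  rows=[-0.2, 0, -1.5, 0, 0.4, 0, 0, -1.0, 0, 0.4],
)

```text
clock: 16.17
position: [395.2, -325.1, 108.0]
eef_rot: [0.532, 0.496, 0.492, -0.478]
force: [-0.6, 0.3, -4.1]
opening: 59.1
```

```bash
python3 s.py
```

```text
16.42 [ 395.6 -325.5  108.4] tilt,jawyaw [ 0.058 -0.021] -1.522 F [ 0.5  0.6 -3.5] op 59.1 q [-0.724  0.336  1.946  0.032  0.801  0.776] qd [-0.    -0.002  0.001 -0.    -0.003  0.001]
```

jog_arm(
  rows=[0, 0, -0.7, 0, 0.4],
)

```text
clock: 16.5
position: [396.7, -326.5, 103.0]
eef_rot: [0.534, 0.496, 0.49, -0.478]
force: [0.5, 0.3, -4.8]
opening: 59.2
```

```bash
python3 s.py
```

```text
16.75 [ 395.6 -325.5  101.4] tilt,jawyaw [ 0.058 -0.021] -1.522 F [-0.3  0.7 -4.1] op 58.7 q [-0.724  0.346  1.955  0.032  0.784  0.775] qd [ 0.001 -0.001 -0.003 -0.001  0.     0.001]
```

jog_arm(
  rows=[0, 0, -0.6, 0, 0.4],
)

```text
clock: 16.83
position: [396.4, -326.2, 96.3]
eef_rot: [0.533, 0.496, 0.491, -0.478]
force: [-0.9, -0.4, -2.2]
opening: 58.8
```

```bash
python3 s.py
```

```text
17.08 [ 395.5 -325.4   95.3] tilt,jawyaw [ 0.058 -0.021] -1.522 F [-0.3  0.  -3.9] op 59.0 q [-0.724  0.354  1.961  0.033  0.769  0.774] qd [ 0.002 -0.002  0.001 -0.     0.002 -0.001]
```

jog_arm(
  rows=[0, 0, -0.5, 0, 0.4],
)

```text
clock: 17.17
position: [395.9, -325.7, 91.0]
eef_rot: [0.532, 0.496, 0.492, -0.478]
force: [0.1, 1.2, -0.5]
opening: 59.0
```

```bash
python3 s.py
```

```text
17.42 [ 395.8 -325.6   90.5] tilt,jawyaw [ 0.059 -0.021] -1.522 F [-0.9 -0.3 -1.8] op 59.3 q [-0.724  0.361  1.967  0.033  0.757  0.774] qd [-0.    -0.002  0.001  0.     0.001 -0.   ]
```

jog_arm(
  rows=[0, 0, -0.3, 0, 0.4],
)

```text
clock: 17.5
position: [395.9, -325.6, 88.0]
eef_rot: [0.532, 0.496, 0.492, -0.478]
force: [-1.1, 0.9, 1.3]
opening: 59.2
```

```bash
python3 s.py
```

```text
17.75 [ 395.8 -325.7   87.7] tilt,jawyaw [ 0.059 -0.022] -1.522 F [-0.7  0.6  1.5] op 58.9 q [-0.724  0.364  1.97   0.033  0.749  0.773] qd [-0.    -0.001  0.003 -0.001  0.001  0.   ]
```

jog_arm(
  rows=[0, 0, 0, 0, 1, 0, 0, 0, 0, 1, 0, 0, 0, 0, 1, 0, 0, 0, 0, 1],
)

```text
clock: 18.08
position: [396.4, -326.3, 88.0]
eef_rot: [0.533, 0.496, 0.491, -0.478]
force: [-0.8, -0.2, 0.1]
opening: 85.5
```

```bash
python3 s.py; python3 - <<'E'
from h import *
a,_=snap('wrist','w8');b,_=snap('scene','scene7')
cv2.imwrite('pics/z5.png',cv2.resize(np.hstack([a,cv2.resize(b[60:210,160:360],(560,420))])[:,:,::-1],(800,300)))
E
```

```text
18.33 [ 396.3 -326.2   88. ] tilt,jawyaw [ 0.06  -0.023] -1.522 F [-0.4 -0.3  0.3] op 85.6 q [-0.724  0.364  1.969  0.033  0.748  0.773] qd [ 0.    -0.001 -0.001 -0.001  0.001 -0.001]
```

View pics/z5.png

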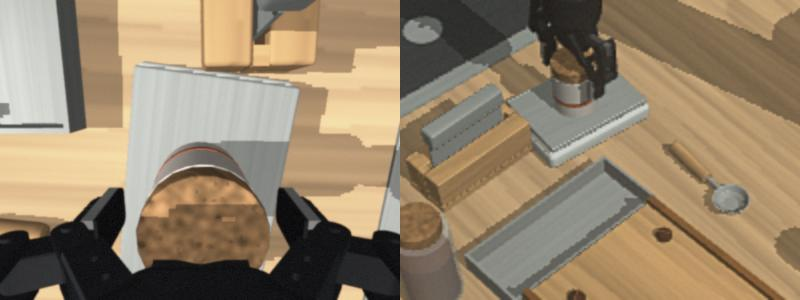

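jog_arm(
  rows=[0, 0, 2, 0, 1, 0, 0, 3, 0, 1, 0, 0, 4, 0, 1, 0, 0, 4, 0, 1, 0, 0, 4, 0, 1],
)

```text
clock: 18.85
position: [390.2, -320.9, 254.2]
eef_rot: [0.524, 0.496, 0.5, -0.479]
force: [1.4, -0.4, -0.5]
opening: 85.6
```

```bash
python3 s.py
```

```text
19.1 [ 390.4 -321.   252.3] tilt,jawyaw [ 0.042 -0.007] -1.522 F [ 0.2  0.2 -0.7] op 85.2 q [-0.724  0.192  1.737  0.024  1.178  0.788] qd [ 0.001  0.021  0.029 -0.     0.002 -0.001]
```

jog_arm(
  rows=[2, 0, 1, 0, 1, 3, -0.2, 1, 0, 1, 2, -0.2, 1, 0, 1],
)

```text
clock: 19.35
position: [455.1, -321.9, 275.1]
eef_rot: [0.517, 0.496, 0.506, -0.481]
force: [0.6, -0.6, -1.2]
opening: 85.3
```

```bash
python3 s.py;python3 s.py; python3 - <<'E'
from h import *
snap('wrist','w9')
E
```

```text
19.6 [ 453.3 -322.   275.3] tilt,jawyaw [0.025 0.004] -1.525 F [-0.6 -0.2  0.7] op 85.2 q [-0.648  0.266  1.577  0.019  1.281  0.872] qd [-0.008 -0.016  0.004 -0.    -0.     0.001]
19.85 [ 453.8 -322.5  277.1] tilt,jawyaw [0.028 0.002] -1.526 F [ 0.3 -0.   0.9] op 85.3 q [-0.648  0.265  1.575  0.019  1.281  0.872] qd [ 0.002 -0.002 -0.01   0.001  0.003 -0.   ]
```

View pics/w9.png

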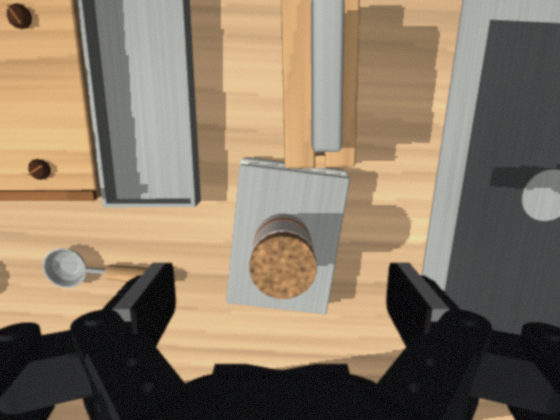

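```bash
python3 - <<'E'
from h import *
_,C=load('w9')
for u,v,z in [(313,150,112),(341,151,112),(312,2,112),(342,2,112),(285,165,55),(353,165,55),(283,2,55),(358,2,55),(40,169,41),(18,15,41)]: print((u,v),ray(C,u,v,z).round(1))
E
```

```text
(313, 150) [ 497.  -347.1  112. ]
(341, 151) [ 497.3 -369.9  112. ]
(312, 2) [ 605.2 -339.1  112. ]
(342, 2) [ 606.2 -361.3  112. ]
(285, 165) [ 477.3 -326.    55. ]
(353, 165) [ 480.3 -392.7   55. ]
(283, 2) [ 621.2 -317.2   55. ]
(358, 2) [ 624.3 -383.6   55. ]
(40, 169) [460.1 -75.6  41. ]
(18, 15) [603.4 -71.7  41. ]
```

jog_arm(
  rows=[2, -0.8, -1, 0.01, 1, 3, -0.8, -1, 0, 1, 3, -0.9, -0.5, 0, 1, 1.5, -0.4, 0, 0, 1],
)

```text
clock: 20.23
position: [547.4, -352.2, 253.9]
eef_rot: [0.52, 0.494, 0.505, -0.48]
force: [-0.4, 0.4, 0.0]
opening: 85.4
```

```bash
python3 s.py;python3 s.py; python3 - <<'E'
from h import *
snap('wrist','w10')
E
```

```text
20.48 [ 544.7 -351.3  255.3] tilt,jawyaw [ 0.028 -0.   ] -1.519 F [-0.5  0.3  0.7] op 85.5 q [-0.598  0.422  1.393  0.017  1.303  0.917] qd [-0.005 -0.016  0.008  0.001 -0.002 -0.   ]
20.73 [ 545.  -351.5  255.9] tilt,jawyaw [ 0.03  -0.001] -1.519 F [ 0.3 -0.4  0. ] op 85.0 q [-0.598  0.422  1.393  0.017  1.302  0.917] qd [ 0.001  0.004 -0.004  0.     0.     0.   ]
```

View pics/w10.png

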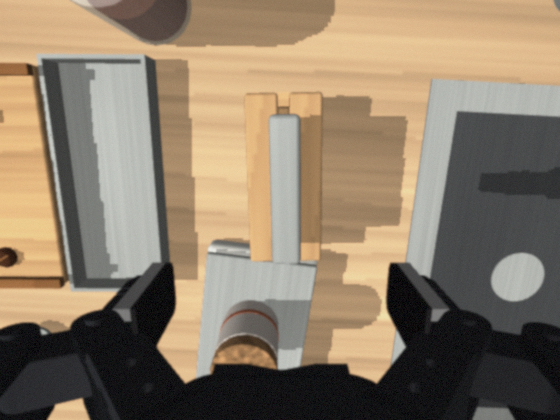

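```bash
python3 - <<'E'
from h import *
_,C=load('w10')
for u,v,z in [(270,116,112),(299,116,112),(272,262,112),(300,262,112),(246,95,55),(323,95,55),(250,260,55),(321,260,55),(277,107,55),(289,107,55),(40,57,30),(150,57,30),(75,290,30),(168,290,30)]: print((u,v),ray(C,u,v,z).round(1))
st()
E
```

```text
(270, 116) [ 613.2 -340.8  112. ]
(299, 116) [ 614.3 -362.1  112. ]
(272, 262) [ 498.5 -347.5  112. ]
(300, 262) [ 499.7 -370.3  112. ]
(246, 95) [ 631.  -317.3   55. ]
(323, 95) [ 634.6 -385.1   55. ]
(250, 260) [ 476.2 -325.7   55. ]
(321, 260) [ 479.8 -395.5   55. ]
(277, 107) [ 622.3 -345.1   55. ]
(289, 107) [ 622.8 -355.7   55. ]
(40, 57) [ 656.4 -123.6   30. ]
(150, 57) [ 661.7 -225.2   30. ]
(75, 290) [ 421.9 -136.1   30. ]
(168, 290) [ 427.  -236.5   30. ]
20.78 [ 545.1 -351.5  255.8] tilt,jawyaw [ 0.03  -0.001] -1.519 F [-0.3 -0.  -0.3] op 85.5 q [-0.598  0.422  1.392  0.017  1.302  0.917] qd [ 0.002  0.006 -0.004 -0.001 -0.    -0.   ]
```

jog_arm(
  rows=[1.1, -0.2, 0, 0.01, 1, 0, 0, -1, 0, 1, 0, 0, -2, 0, 1, 0, 0, -2, 0, 1, 0, 0, -1, 0, 1],
)

```text
clock: 21.2
position: [555.3, -354.0, 197.1]
eef_rot: [0.525, 0.492, 0.504, -0.477]
force: [-0.9, -0.0, -0.4]
opening: 85.3
```

```bash
python3 s.py
```

```text
21.45 [ 557.1 -355.   200.8] tilt,jawyaw [ 0.041 -0.008] -1.51 F [ 0.7  0.2 -0.3] op 85.4 q [-0.592  0.467  1.458  0.017  1.178  0.912] qd [ 0.001 -0.007 -0.011 -0.001 -0.002 -0.   ]
```

jog_arm(
  rows=[0, 0, -3, 0, 1],
)

```text
clock: 21.53
position: [560.8, -357.5, 178.0]
eef_rot: [0.533, 0.493, 0.497, -0.476]
force: [0.8, -0.4, 0.8]
opening: 85.1
```

```bash
python3 s.py
```

```text
21.78 [ 557.6 -355.4  172.1] tilt,jawyaw [ 0.042 -0.009] -1.51 F [0.1 0.1 0.5] op 85.3 q [-0.592  0.489  1.498  0.018  1.115  0.911] qd [ 0.001 -0.012 -0.011 -0.001 -0.006 -0.   ]
```

jog_arm(
  rows=[0, 0.2, -3, 0, 1],
)

```text
clock: 21.87
position: [561.6, -356.3, 149.5]
eef_rot: [0.533, 0.493, 0.496, -0.476]
force: [0.7, -0.1, 0.3]
opening: 85.5
```

```bash
python3 s.py
```

```text
22.12 [ 558.2 -353.8  143.6] tilt,jawyaw [ 0.044 -0.01 ] -1.51 F [-0.8 -0.1  0.4] op 85.6 q [-0.589  0.511  1.537  0.018  1.052  0.912] qd [-0.001 -0.008 -0.012  0.001 -0.007  0.001]
```

jog_arm(
  rows=[0, 0, -2.5, 0, 1],
)

```text
clock: 22.2
position: [561.7, -356.2, 125.1]
eef_rot: [0.533, 0.493, 0.497, -0.476]
force: [0.2, 0.3, 1.0]
opening: 85.6
```

```bash
python3 s.py
```

```text
22.45 [ 558.7 -354.2  120. ] tilt,jawyaw [ 0.045 -0.011] -1.51 F [ 0.  -0.1 -0. ] op 85.3 q [-0.59   0.532  1.564  0.019  1.002  0.911] qd [ 0.001 -0.006 -0.006  0.    -0.007 -0.002]
```

jog_arm(
  rows=[0, 0, -2, 0, 1],
)

```text
clock: 22.53
position: [561.6, -356.1, 105.2]
eef_rot: [0.533, 0.493, 0.497, -0.476]
force: [0.4, -0.2, 0.9]
opening: 85.2
```

```bash
python3 s.py;  python3 - <<'E'
from h import *
a,_=snap('wrist','w11');b,_=snap('scene','scene8')
cv2.imwrite('pics/z5.png',cv2.resize(np.hstack([a,cv2.resize(b[60:210,130:330],(560,420))])[:,:,::-1],(800,300)))
E
```

```text
22.78 [ 559.2 -354.5  101.2] tilt,jawyaw [ 0.046 -0.012] -1.51 F [ 0.7  0.  -0.3] op 85.7 q [-0.59   0.55   1.585  0.019  0.962  0.91 ] qd [ 0.002 -0.004 -0.005 -0.001 -0.005 -0.002]
```

View pics/z5.png

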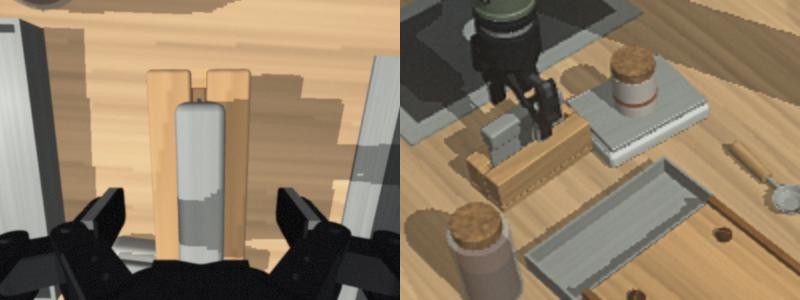

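jog_arm(
  rows=[-0.3, 0, -0.3, 0, 1],
)

```text
clock: 22.97
position: [557.2, -355.0, 99.5]
eef_rot: [0.531, 0.493, 0.499, -0.476]
force: [-0.1, -0.3, 0.0]
opening: 85.3
```

```bash
python3 s.py
```

```text
23.22 [ 556.2 -354.6   98.4] tilt,jawyaw [ 0.047 -0.012] -1.51 F [ 0.2 -0.3  0.4] op 85.4 q [-0.592  0.55   1.594  0.019  0.952  0.907] qd [ 0.001  0.003 -0.002  0.001  0.001 -0.   ]
```

jog_arm(
  rows=[0, 0, 0, 0, 0, 0, 0, 0, 0, 0, 0, 0, 0, 0, 0, 0, 0, 0, 0, 0, 0, 0, 0, 0, 0],
  grip_force=40,
)

```text
clock: 23.63
position: [556.4, -354.6, 98.5]
eef_rot: [0.53, 0.493, 0.5, -0.476]
force: [0.0, 1.0, -0.3]
opening: 25.5
```

```bash
python3 s.py;python3 s.py
```

```text
23.88 [ 556.5 -354.6   98.7] tilt,jawyaw [ 0.047 -0.012] -1.51 F [-0.5  0.2  1.2] op 23.4 q [-0.592  0.549  1.594  0.02   0.952  0.907] qd [ 0.002 -0.002  0.     0.    -0.     0.002]
24.13 [ 556.5 -354.6   98.6] tilt,jawyaw [ 0.047 -0.012] -1.51 F [0.5 1.  0.6] op 23.5 q [-0.592  0.549  1.594  0.02   0.952  0.907] qd [ 0.001  0.     0.    -0.001 -0.001 -0.002]
```

jog_arm(
  rows=[0, 0, 1, 0, 0],
  grip_force=80,
)

```text
clock: 24.22
position: [555.2, -353.9, 106.8]
eef_rot: [0.528, 0.492, 0.501, -0.477]
force: [-0.1, -0.0, -1.8]
opening: 23.2
```

```bash
python3 s.py
```

```text
24.47 [ 556.3 -354.6  108.6] tilt,jawyaw [ 0.047 -0.012] -1.51 F [-1.1  0.1 -2. ] op 22.8 q [-0.592  0.54   1.584  0.019  0.973  0.907] qd [ 0.001  0.004  0.005  0.001  0.001 -0.001]
```

jog_arm(
  rows=[0, 0, 2.5, 0, 0],
)

```text
clock: 24.55
position: [553.3, -352.7, 128.4]
eef_rot: [0.526, 0.492, 0.504, -0.477]
force: [-0.5, 0.8, -2.7]
opening: 23.4
```

```bash
python3 s.py
```

```text
24.8 [ 555.9 -354.4  132.8] tilt,jawyaw [ 0.046 -0.012] -1.51 F [-0.9 -0.1 -2.4] op 23.1 q [-0.592  0.517  1.556  0.019  1.024  0.909] qd [ 0.001  0.009  0.013 -0.001  0.004 -0.   ]
```

jog_arm(
  rows=[0, 0, 3, 0, 0],
)

```text
clock: 24.88
position: [552.3, -352.1, 155.7]
eef_rot: [0.524, 0.492, 0.505, -0.477]
force: [-0.7, -0.0, -2.0]
opening: 23.1
```

```bash
python3 s.py
```

```text
25.13 [ 555.4 -354.1  161.5] tilt,jawyaw [ 0.045 -0.011] -1.51 F [ 0.1  0.3 -1.9] op 22.8 q [-0.592  0.492  1.521  0.018  1.086  0.91 ] qd [ 0.     0.009  0.012  0.001  0.005 -0.   ]
```

jog_arm(
  rows=[0, 0, 3, 0, 0],
)

```text
clock: 25.22
position: [551.8, -351.7, 183.9]
eef_rot: [0.523, 0.492, 0.506, -0.478]
force: [-0.8, -0.2, -2.4]
opening: 23.1
```

```bash
python3 s.py
```

```text
25.47 [ 554.8 -353.7  189.9] tilt,jawyaw [ 0.043 -0.01 ] -1.51 F [ 0.2 -0.7 -1.7] op 22.9 q [-0.592  0.47   1.483  0.017  1.148  0.911] qd [ 0.     0.007  0.014 -0.001  0.005  0.001]
```

jog_arm(
  rows=[0, 2.5, 0, 0, 0, 0, 3.5, 0, 0, 0, 0, 3.5, 0, 0, 0, 0, 3.5, 0, 0, 0, 0, 2.5, 0, 0, 0],
)

```text
clock: 25.88
position: [550.3, -198.2, 179.7]
eef_rot: [0.522, 0.493, 0.503, -0.481]
force: [0.3, -0.1, -1.1]
opening: 22.7
```

```bash
python3 s.py
```

```text
26.13 [ 551.5 -201.2  180.8] tilt,jawyaw [ 0.034 -0.009] -1.52 F [-0.2 -0.9 -1.2] op 23.1 q [-0.371  0.374  1.667  0.004  1.067  1.147] qd [-0.019  0.001 -0.016  0.     0.004  0.002]
```

jog_arm(
  rows=[0, 3, 0.3, 0, 0, 0.3, 3.7, 0.4, 0, 0, 0, 3.7, 0, 0, 0, 0, 3.7, 0, 0, 0, 0, 3, 0, 0, 0],
)

```text
clock: 26.55
position: [555.8, -37.7, 185.3]
eef_rot: [0.52, 0.497, 0.496, -0.487]
force: [0.1, -1.2, -1.8]
opening: 23.0
```

jog_arm(
  rows=[0, 3, 0.3, 0, 0, 0, 3.7, 0, 0, 0, 0, 3.7, 0, 0, 0, 0, 2, 0, 0, 0],
)

```text
clock: 26.88
position: [557.5, 88.0, 187.0]
eef_rot: [0.519, 0.498, 0.494, -0.489]
force: [-0.1, -0.2, -2.4]
opening: 23.0
```

```bash
python3 s.py
```

```text
27.13 [557.2  84.7 186.9] tilt,jawyaw [ 0.034 -0.017] -1.547 F [-0.2 -0.9 -1.2] op 23.0 q [ 0.142  0.335  1.71  -0.025  1.066  1.7  ] qd [-0.014 -0.007  0.003  0.004  0.003  0.001]
```

jog_arm(
  rows=[0, 1.4, -2.5, 0.03, 0],
)

```text
clock: 27.22
position: [560.8, 96.2, 165.9]
eef_rot: [0.528, 0.494, 0.497, -0.48]
force: [1.0, -0.4, -2.1]
opening: 22.8
```

```bash
python3 s.py
```

```text
27.47 [557.6  97.4 162.2] tilt,jawyaw [ 0.034 -0.016] -1.519 F [ 0.4  0.1 -1.5] op 22.6 q [ 0.164  0.362  1.738 -0.026  1.011  1.696] qd [ 0.004 -0.012 -0.014  0.001 -0.003  0.001]
```

jog_arm(
  rows=[0, 0, -2, 0, 0],
)

```text
clock: 27.55
position: [561.0, 96.9, 146.4]
eef_rot: [0.527, 0.494, 0.497, -0.48]
force: [0.8, -0.1, -0.7]
opening: 23.0
```

```bash
python3 s.py; python3 - <<'E'
from h import *
a,_=snap('side','side9');b,_=snap('scene','scene9')
cv2.imwrite('pics/z5.png',cv2.resize(np.hstack([cv2.resize(a[150:330,200:440],(560,420)),cv2.resize(b[120:300,190:430],(560,420))])[:,:,::-1],(800,300)))
E
```

```text
27.8 [558.2  97.  143.2] tilt,jawyaw [ 0.036 -0.016] -1.52 F [-0.   0.9 -0.3] op 23.0 q [ 0.163  0.381  1.763 -0.027  0.966  1.697] qd [ 0.006 -0.006 -0.006  0.001 -0.006  0.001]
```

View pics/z5.png

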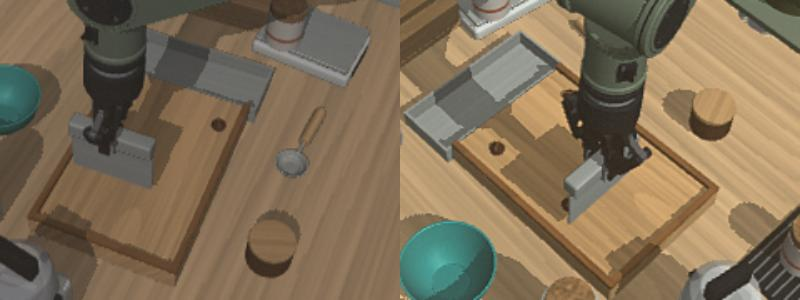

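jog_arm(
  rows=[0, 0, -1.4, 0, 0],
)

```text
clock: 27.98
position: [560.6, 97.6, 132.5]
eef_rot: [0.527, 0.494, 0.498, -0.48]
force: [0.5, 0.2, -0.8]
opening: 23.0
```

```bash
python3 s.py
```

```text
28.23 [558.6  97.3 130. ] tilt,jawyaw [ 0.037 -0.016] -1.519 F [ 0.3  0.8 -1.6] op 23.0 q [ 0.164  0.395  1.779 -0.027  0.934  1.698] qd [-0.001 -0.002 -0.005  0.    -0.006 -0.   ]
```

jog_arm(
  rows=[0, 0, -0.3, 0, 0],
)

```text
clock: 28.32
position: [559.3, 97.5, 128.1]
eef_rot: [0.527, 0.492, 0.499, -0.481]
force: [0.7, 0.0, -1.9]
opening: 22.9
```

```bash
python3 s.py; python3 - <<'E'
from h import *
a,_=snap('side','side10');b,_=snap('scene','scene10')
cv2.imwrite('pics/z5.png',cv2.resize(np.hstack([cv2.resize(a[150:330,200:440],(560,420)),cv2.resize(b[120:300,190:430],(560,420))])[:,:,::-1],(800,300)))
E
```

```text
28.57 [558.6  97.4 127.2] tilt,jawyaw [ 0.037 -0.016] -1.519 F [ 0.5  0.2 -1.5] op 22.8 q [ 0.164  0.398  1.782 -0.027  0.927  1.699] qd [-0.002  0.001  0.001  0.001  0.002  0.001]
```

View pics/z5.png

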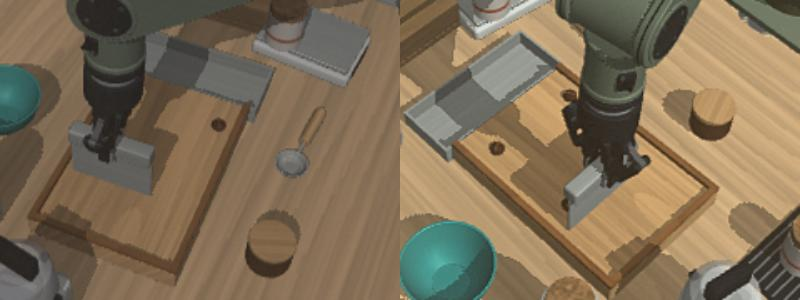

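jog_arm(
  rows=[0, 0, -0.2, 0, 0],
)

```text
clock: 28.75
position: [558.9, 97.4, 125.5]
eef_rot: [0.526, 0.492, 0.499, -0.481]
force: [-0.5, 0.5, -1.2]
opening: 22.8
```

```bash
python3 s.py
```

```text
29.0 [558.6  97.4 125.1] tilt,jawyaw [ 0.037 -0.016] -1.519 F [ 0.5 -0.3 -2.4] op 22.7 q [ 0.164  0.4    1.785 -0.027  0.923  1.699] qd [ 0.    -0.001 -0.002  0.001  0.     0.001]
```

jog_arm(
  rows=[0.1, -1.5, 0, 0, 0, 0.1, -1.5, 0, 0, 0],
)

```text
clock: 29.17
position: [560.7, 69.0, 125.1]
eef_rot: [0.527, 0.491, 0.5, -0.481]
force: [0.7, 0.9, -2.1]
opening: 23.0
```

```bash
python3 s.py
```

```text
29.42 [560.7  69.2 125.1] tilt,jawyaw [ 0.038 -0.014] -1.518 F [ 1.2 -0.3 -2.2] op 23.1 q [ 0.112  0.397  1.791 -0.023  0.918  1.644] qd [ 0.01   0.002 -0.001  0.     0.    -0.001]
```

jog_arm(
  rows=[0.1, -1.5, 0, 0, 0, 0, -1.5, 0, 0, 0, 0.1, -1.5, 0, 0, 0, 0, -1.5, 0, 0, 0],
)

```text
clock: 29.75
position: [563.0, 13.0, 125.2]
eef_rot: [0.527, 0.491, 0.502, -0.478]
force: [0.5, -0.2, -1.8]
opening: 23.2
```

```bash
python3 s.py; python3 - <<'E'
from h import *
a,_=snap('side','side11');b,_=snap('scene','scene11')
cv2.imwrite('pics/z5.png',cv2.resize(np.hstack([cv2.resize(a[150:330,200:440],(560,420)),cv2.resize(b[120:300,190:430],(560,420))])[:,:,::-1],(800,300)))
E
```

```text
30.0 [562.8  13.4 125.2] tilt,jawyaw [ 0.038 -0.012] -1.512 F [-0.8  0.3 -1.9] op 23.3 q [ 0.01   0.393  1.797 -0.015  0.914  1.531] qd [ 0.01   0.    -0.    -0.002  0.001 -0.005]
```

View pics/z5.png

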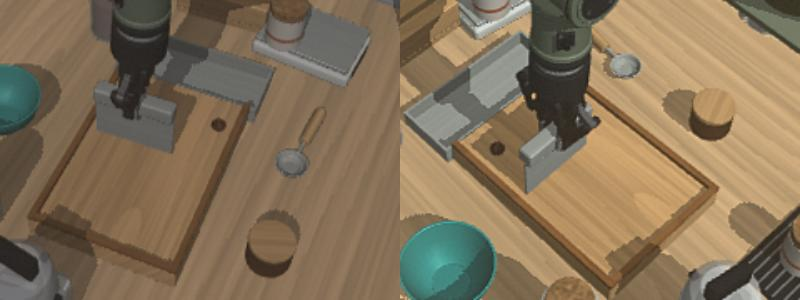

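jog_arm(
  rows=[0, -1.5, 0, 0, 0, 0.1, -1.5, 0, 0, 0, 0, -1.5, 0, 0, 0, 0.1, -1.5, 0, -0.01, 0],
)

```text
clock: 30.43
position: [564.8, -42.1, 125.2]
eef_rot: [0.526, 0.492, 0.502, -0.478]
force: [-0.8, 0.2, -0.6]
opening: 23.0
```

```bash
python3 s.py
```

```text
30.68 [564.9 -41.7 125.1] tilt,jawyaw [ 0.038 -0.01 ] -1.514 F [ 0.3  0.8 -1.3] op 22.7 q [-0.091  0.397  1.79  -0.008  0.916  1.428] qd [ 0.006 -0.001  0.003  0.001 -0.002 -0.002]
```

jog_arm(
  rows=[0, -1.5, 0, 0, 0, 0.1, -1.5, 0, 0, 0, 0, -1.5, 0, 0, 0, 0.1, -1.5, 0, -0.01, 0],
)

```text
clock: 31.02
position: [566.6, -96.3, 125.1]
eef_rot: [0.525, 0.493, 0.503, -0.478]
force: [0.0, 0.5, -0.4]
opening: 22.9
```

```bash
python3 s.py; python3 - <<'E'
from h import *
a,_=snap('side','side12');b,_=snap('scene','scene12')
cv2.imwrite('pics/z5.png',cv2.resize(np.hstack([cv2.resize(a[150:330,200:440],(560,420)),cv2.resize(b[120:300,190:430],(560,420))])[:,:,::-1],(800,300)))
E
```

```text
31.27 [566.7 -96.4 125. ] tilt,jawyaw [ 0.037 -0.007] -1.516 F [-0.4  0.2 -0.7] op 22.7 q [-0.189  0.409  1.769  0.     0.925  1.327] qd [ 0.004 -0.     0.003 -0.002  0.    -0.001]
```

View pics/z5.png

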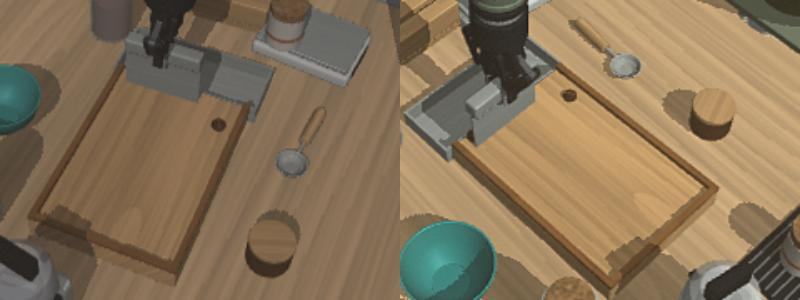

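jog_arm(
  rows=[0.1, -1.5, 0, 0, 0, 0.1, -1.5, 0, 0, 0, 0.1, -1.5, 0, 0, 0, 0, -0.8, 0, 0, 0],
)

```text
clock: 31.7
position: [569.8, -146.1, 125.2]
eef_rot: [0.526, 0.492, 0.504, -0.477]
force: [0.4, -0.3, -1.1]
opening: 22.8
```

```bash
python3 s.py
```

```text
31.95 [ 569.3 -144.8  125. ] tilt,jawyaw [ 0.036 -0.004] -1.509 F [-0.2  0.1 -2. ] op 23.0 q [-0.272  0.427  1.738  0.007  0.941  1.234] qd [ 0.004 -0.001 -0.    -0.003 -0.    -0.002]
```

jog_arm(
  rows=[0, 0, 2.5, 0, 0],
)

```text
clock: 32.03
position: [566.1, -143.2, 145.7]
eef_rot: [0.522, 0.49, 0.508, -0.478]
force: [-1.5, -0.2, -2.7]
opening: 23.0
```

```bash
python3 s.py; python3 - <<'E'
from h import *
a,_=snap('wrist','w13');b,_=snap('scene','scene13')
cv2.imwrite('pics/z5.png',cv2.resize(np.hstack([a,cv2.resize(b[120:300,190:430],(560,420))])[:,:,::-1],(800,300)))
E
```

```text
32.28 [ 569.  -144.2  149.6] tilt,jawyaw [ 0.035 -0.004] -1.509 F [-0.5 -0.5 -1.3] op 22.8 q [-0.271  0.402  1.709  0.007  0.996  1.234] qd [-0.003  0.013  0.014 -0.     0.002 -0.   ]
```

View pics/z5.png

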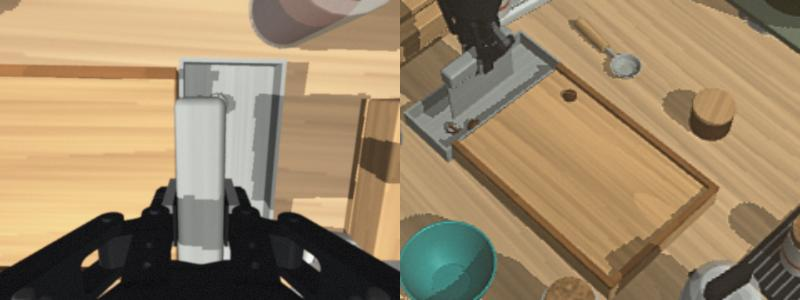

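jog_arm(
  rows=[-0.5, 1.5, 1, 0, 0, -2, 3, 0, 0, 0, -2, 3, 0, 0, 0, -1.5, 1.8, 0, 0, 0, -0.7, 0.8, 0, 0, 0],
)

```text
clock: 32.8
position: [498.3, -40.1, 156.5]
eef_rot: [0.522, 0.492, 0.506, -0.479]
force: [-0.4, 0.2, -0.8]
opening: 22.1
```

```bash
python3 s.py
```

```text
33.05 [502.2 -43.  157.2] tilt,jawyaw [ 0.035 -0.004] -1.516 F [ 0.9 -0.7 -2.5] op 22.8 q [-0.108  0.276  1.886 -0.     0.945  1.408] qd [-0.011  0.01  -0.008 -0.     0.002 -0.001]
```

jog_arm(
  rows=[0, 0.2, -1.6, 0, 0],
)

```text
clock: 33.13
position: [505.5, -42.3, 143.6]
eef_rot: [0.525, 0.495, 0.501, -0.477]
force: [1.2, 0.4, -2.0]
opening: 22.6
```

```bash
python3 s.py; python3 - <<'E'
from h import *
a,_=snap('side','side14');b,_=snap('scene','scene14')
cv2.imwrite('pics/z5.png',cv2.resize(np.hstack([cv2.resize(a[150:330,200:440],(560,420)),cv2.resize(b[120:300,190:430],(560,420))])[:,:,::-1],(800,300)))
E
```

```text
33.38 [502.9 -41.7 141.3] tilt,jawyaw [ 0.035 -0.004] -1.517 F [ 0.5  0.2 -1.9] op 23.1 q [-1.050e-01  2.940e-01  1.906e+00 -1.000e-03  9.060e-01  1.412e+00] qd [ 0.003 -0.009 -0.004 -0.001 -0.002 -0.   ]
```

View pics/z5.png

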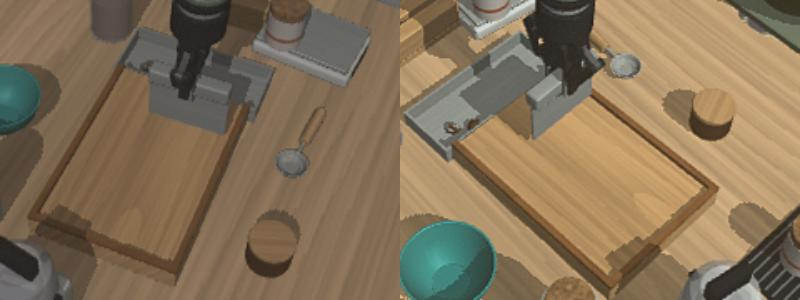

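jog_arm(
  rows=[0.1, 0, -1.4, 0, 0],
)

```text
clock: 33.57
position: [506.0, -42.0, 130.1]
eef_rot: [0.525, 0.495, 0.501, -0.477]
force: [0.9, 0.3, -1.9]
opening: 23.0
```

```bash
python3 s.py
```

```text
33.82 [504.1 -41.6 128.1] tilt,jawyaw [ 0.036 -0.004] -1.517 F [-0.2  0.6 -1.7] op 23.0 q [-1.050e-01  3.110e-01  1.921e+00 -1.000e-03  8.730e-01  1.412e+00] qd [ 0.002 -0.004 -0.003  0.    -0.005 -0.001]
```

jog_arm(
  rows=[0, 0, -0.3, 0, 0],
)

```text
clock: 33.9
position: [504.8, -41.7, 126.1]
eef_rot: [0.524, 0.494, 0.502, -0.478]
force: [0.3, -1.6, -2.4]
opening: 22.8
```

```bash
python3 s.py
```

```text
34.15 [504.1 -41.6 125.3] tilt,jawyaw [ 0.036 -0.004] -1.516 F [-0.2  0.3 -1.6] op 22.8 q [-1.050e-01  3.150e-01  1.925e+00 -1.000e-03  8.650e-01  1.412e+00] qd [ 0.     0.001  0.     0.001 -0.003 -0.   ]
```

jog_arm(
  rows=[0.1, -1.5, 0, 0, 0, 0.1, -1.5, 0, 0, 0, 0, -1.5, 0, 0, 0, 0.1, -1.5, 0, 0, 0],
)

```text
clock: 34.48
position: [507.1, -100.8, 125.9]
eef_rot: [0.525, 0.493, 0.504, -0.477]
force: [0.3, 0.2, -2.0]
opening: 23.0
```

```bash
python3 s.py
```

```text
34.73 [ 507.  -100.   125.7] tilt,jawyaw [ 0.036 -0.003] -1.512 F [-0.   0.8 -1.8] op 23.0 q [-0.22   0.329  1.9    0.007  0.876  1.288] qd [ 0.011 -0.001  0.004 -0.     0.001 -0.001]
```

jog_arm(
  rows=[0.1, -1.5, 0, 0, 0, 0.1, -1.5, 0, 0, 0, 0, -1.5, 0, 0, 0, 0, -0.8, 0, 0, 0],
)

```text
clock: 35.07
position: [508.6, -149.4, 125.7]
eef_rot: [0.525, 0.492, 0.507, -0.475]
force: [0.1, 0.5, -1.9]
opening: 23.3
```

```bash
python3 s.py
```

```text
35.32 [ 508.3 -148.3  125.6] tilt,jawyaw [0.035 0.   ] -1.506 F [-0.1 -0.4 -1. ] op 23.3 q [-0.312  0.348  1.87   0.014  0.891  1.185] qd [ 0.003 -0.     0.001 -0.003 -0.    -0.003]
```

Lift and check.

jog_arm(
  rows=[0, 0, 3, 0, 0],
)

```text
clock: 35.4
position: [504.7, -146.4, 151.0]
eef_rot: [0.521, 0.49, 0.511, -0.477]
force: [0.3, -0.0, -1.5]
opening: 22.5
```

```bash
python3 s.py
```

```text
35.65 [ 508.1 -147.7  155.3] tilt,jawyaw [0.034 0.001] -1.505 F [-0.9 -0.3 -2.1] op 22.8 q [-0.311  0.315  1.832  0.013  0.962  1.187] qd [-0.002  0.014  0.014  0.     0.002 -0.002]
```

jog_arm(
  rows=[0, 0, 3, 0, 0],
)

```text
clock: 35.73
position: [504.0, -146.1, 179.7]
eef_rot: [0.52, 0.49, 0.512, -0.477]
force: [-0.3, -0.5, -2.8]
opening: 22.9
```

```bash
python3 s.py; python3 - <<'E'
from h import *
a,_=snap('side','side15');b,_=snap('scene','scene15')
cv2.imwrite('pics/z5.png',cv2.resize(np.hstack([cv2.resize(a[150:330,200:440],(560,420)),cv2.resize(b[120:300,190:430],(560,420))])[:,:,::-1],(800,300)))
E
```

```text
35.98 [ 507.4 -147.4  184.2] tilt,jawyaw [0.033 0.001] -1.505 F [ 0.1  0.2 -1.2] op 23.0 q [-0.311  0.285  1.792  0.013  1.033  1.188] qd [-0.002  0.01   0.01  -0.001  0.006 -0.   ]
```

View pics/z5.png

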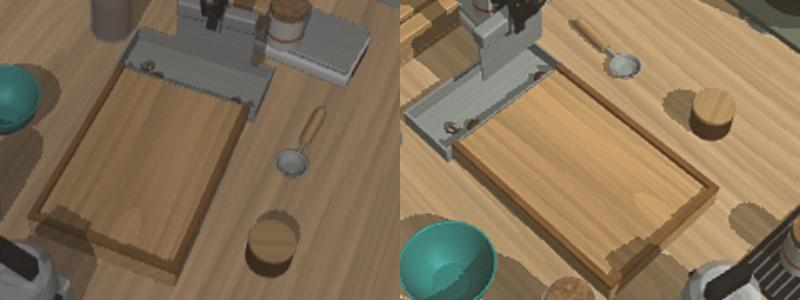

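```bash
python3 - <<'E'
from h import *
a,C=load('side15');b,_=load('scene15')
cv2.imwrite('pics/z6.png',np.hstack([cv2.resize(a[170:230,260:370],(400,218)),cv2.resize(b[130:220,190:300],(400,327))[:218]])[:,:,::-1])
cv2.imwrite('pics/z6.png',np.vstack([cv2.resize(a[170:230,260:370],(550,300),interpolation=2),cv2.resize(b[150:210,190:300],(550,300),interpolation=2)])[:,:,::-1])
E
```

```text
(no output)
```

View pics/z6.png

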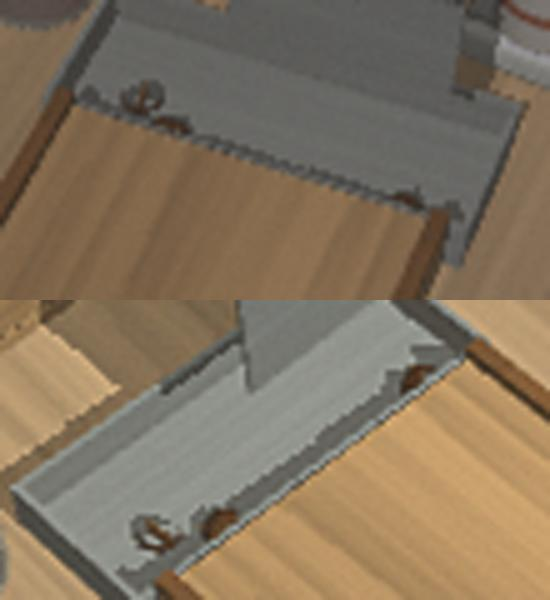

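jog_arm(
  rows=[0.8, -2.5, 0.3, 0, 0, 0.9, -3.7, 0.3, 0, 0, 0.9, -3.7, 0, 0, 0, 0.9, -3.7, 0, 0, 0, 0.7, -3, 0, 0, 0],
)

```text
clock: 36.5
position: [545.9, -311.5, 184.0]
eef_rot: [0.521, 0.488, 0.516, -0.474]
force: [0.6, -0.6, -1.2]
opening: 22.8
```

```bash
python3 s.py
```

```text
36.75 [ 545.1 -308.7  183.9] tilt,jawyaw [0.018 0.012] -1.496 F [-0.4  0.9 -1.6] op 23.1 q [-0.543  0.441  1.548  0.022  1.144  0.944] qd [ 0.02  -0.021  0.008 -0.001 -0.001  0.   ]
```

jog_arm(
  rows=[0.5, -2, 3, -0.007, 0],
)

```text
clock: 36.83
position: [545.1, -322.3, 206.7]
eef_rot: [0.512, 0.489, 0.523, -0.475]
force: [-0.7, 0.3, -3.2]
opening: 23.0
```

```bash
python3 s.py
```

```text
37.08 [ 549.7 -327.2  213.5] tilt,jawyaw [0.018 0.013] -1.503 F [-0.5 -0.  -1.5] op 23.0 q [-0.564  0.44   1.47   0.022  1.223  0.931] qd [ 0.     0.01   0.017 -0.001  0.005 -0.003]
```

jog_arm(
  rows=[0.5, -2.4, 3, -0.007, 0],
)

```text
clock: 37.17
position: [549.1, -343.4, 234.6]
eef_rot: [0.509, 0.49, 0.523, -0.477]
force: [-0.8, 0.6, -3.0]
opening: 23.1
```

```bash
python3 s.py
```

```text
37.42 [ 554.3 -350.   242.4] tilt,jawyaw [0.016 0.014] -1.509 F [-0.5  0.  -1.5] op 23.0 q [-0.59   0.449  1.381  0.022  1.306  0.913] qd [ 0.002  0.005  0.013 -0.002  0.005 -0.001]
```

jog_arm(
  rows=[0, 0, -2, 0, 0, 0, 0, -3, 0, 0, 0, 0, -2, 0, 0],
)

```text
clock: 37.67
position: [555.3, -347.6, 173.1]
eef_rot: [0.519, 0.492, 0.513, -0.475]
force: [-0.7, 0.1, -2.6]
opening: 22.7
```

```bash
python3 s.py
```

```text
37.92 [ 556.9 -349.2  176.9] tilt,jawyaw [0.026 0.009] -1.507 F [ 0.7  0.1 -2. ] op 22.7 q [-0.588  0.489  1.483  0.024  1.152  0.91 ] qd [-0.005 -0.013 -0.024 -0.002 -0.003  0.   ]
```

jog_arm(
  rows=[0, 0, 3.5, 0, 0],
)

```text
clock: 38.0
position: [554.2, -347.2, 206.4]
eef_rot: [0.516, 0.492, 0.516, -0.476]
force: [-0.2, 0.0, -3.6]
opening: 22.7
```

```bash
python3 s.py
```

```text
38.25 [ 557.2 -349.3  213.2] tilt,jawyaw [0.028 0.008] -1.507 F [-1.  -1.1 -2.6] op 23.2 q [-0.588  0.463  1.433  0.023  1.226  0.912] qd [-0.001  0.019  0.032 -0.001  0.001 -0.001]
```

jog_arm(
  rows=[0, 0, 3.5, 0, 0],
)

```text
clock: 38.33
position: [553.7, -347.0, 240.5]
eef_rot: [0.515, 0.492, 0.516, -0.476]
force: [-0.7, 0.6, -3.9]
opening: 23.1
```

```bash
python3 s.py
```

```text
38.58 [ 556.8 -349.1  247.5] tilt,jawyaw [0.027 0.008] -1.507 F [ 0.1  0.3 -2.7] op 23.1 q [-0.588  0.443  1.378  0.023  1.302  0.914] qd [-0.     0.012  0.02   0.001  0.001  0.003]
```

jog_arm(
  rows=[0, 0, -1.5, 0, 0, 0, 0, -1.5, 0, 0, 0, 0, -1.5, 0, 0, 0, 0, -1.5, 0, 0, 0, 0, -1.5, 0, 0],
)

```text
clock: 39.0
position: [555.2, -348.1, 166.3]
eef_rot: [0.519, 0.492, 0.512, -0.475]
force: [0.5, -0.3, -1.6]
opening: 23.3
```

```bash
python3 s.py
```

```text
39.25 [ 556.2 -348.8  168.8] tilt,jawyaw [0.027 0.009] -1.507 F [ 0.4 -0.5 -1.5] op 23.0 q [-0.588  0.494  1.497  0.024  1.133  0.91 ] qd [-0.    -0.016 -0.02   0.001 -0.002 -0.002]
```

jog_arm(
  rows=[0.1, -0.7, -1.2, -0.003, 0],
)

```text
clock: 39.33
position: [559.0, -356.1, 160.1]
eef_rot: [0.522, 0.494, 0.508, -0.475]
force: [0.7, 0.6, -1.1]
opening: 22.8
```

```bash
python3 s.py; python3 - <<'E'
from h import *
a,_=snap('side','side16');b,_=snap('scene','scene16')
cv2.imwrite('pics/z6.png',np.hstack([cv2.resize(a[110:200,290:410],(400,300),interpolation=2),cv2.resize(b[80:170,140:260],(400,300),interpolation=2)])[:,:,::-1])
E
```

```text
39.58 [ 557.2 -356.   157. ] tilt,jawyaw [0.027 0.008] -1.51 F [ 0.3 -1.  -1.1] op 22.9 q [-0.596  0.51   1.5    0.025  1.114  0.904] qd [ 0.003 -0.007 -0.002  0.001  0.001 -0.001]
```

View pics/z6.png

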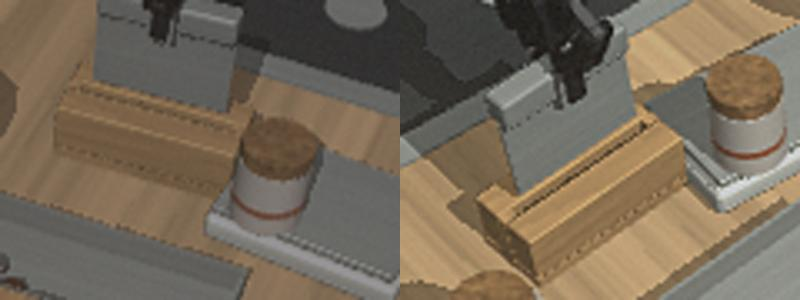

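jog_arm(
  rows=[0, 0, -1, 0, 0],
)

```text
clock: 39.77
position: [558.6, -356.6, 149.4]
eef_rot: [0.522, 0.494, 0.508, -0.475]
force: [-0.1, -0.4, -1.1]
opening: 23.0
```

```bash
python3 s.py
```

```text
40.02 [ 557.3 -355.7  147. ] tilt,jawyaw [0.027 0.008] -1.51 F [ 0.3  0.2 -1.4] op 22.8 q [-0.596  0.518  1.513  0.025  1.093  0.903] qd [-0.001 -0.005 -0.008  0.    -0.    -0.   ]
```

jog_arm(
  rows=[0, 0, -0.7, 0, 0],
)

```text
clock: 40.1
position: [558.2, -356.3, 141.3]
eef_rot: [0.521, 0.493, 0.509, -0.476]
force: [-0.3, -0.5, -0.5]
opening: 23.1
```

```bash
python3 s.py; python3 - <<'E'
from h import *
a,_=snap('side','side17');b,_=snap('scene','scene17')
cv2.imwrite('pics/z6.png',np.hstack([cv2.resize(a[110:200,290:410],(400,300),interpolation=2),cv2.resize(b[80:170,140:260],(400,300),interpolation=2)])[:,:,::-1])
E
```

```text
40.35 [ 557.3 -355.7  139.8] tilt,jawyaw [0.027 0.009] -1.51 F [ 0.5  0.1 -0.6] op 22.8 q [-0.596  0.525  1.522  0.025  1.078  0.903] qd [ 0.    -0.003 -0.008  0.002 -0.    -0.   ]
```

View pics/z6.png

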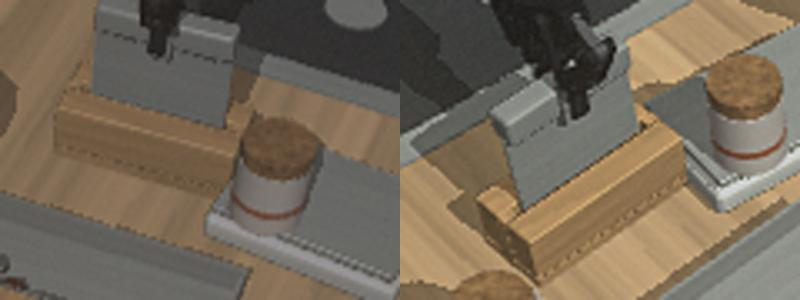

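jog_arm(
  rows=[0, 0, -1, 0, 0],
)

```text
clock: 40.53
position: [558.7, -356.7, 132.1]
eef_rot: [0.522, 0.494, 0.508, -0.475]
force: [1.3, -1.4, -2.0]
opening: 22.8
```

```bash
python3 s.py
```

```text
40.78 [ 557.3 -355.8  129.7] tilt,jawyaw [0.027 0.009] -1.51 F [ 0.5 -0.3 -1.6] op 23.0 q [-0.596  0.533  1.533  0.026  1.057  0.902] qd [-0.    -0.004 -0.009 -0.001  0.001 -0.   ]
```

jog_arm(
  rows=[0, 0, -1.3, 0, 0],
)

```text
clock: 40.87
position: [558.9, -356.8, 119.4]
eef_rot: [0.522, 0.494, 0.508, -0.475]
force: [1.4, -0.1, -1.4]
opening: 22.6
```

```bash
python3 s.py
```

```text
41.12 [ 557.5 -355.8  117.2] tilt,jawyaw [0.027 0.008] -1.51 F [-0.2  0.2 -0.9] op 22.7 q [-0.596  0.545  1.548  0.026  1.031  0.902] qd [-0.001 -0.006 -0.007 -0.    -0.     0.   ]
```

jog_arm(
  rows=[0, 0, -1.2, 0, 0],
)

```text
clock: 41.2
position: [559.2, -357.0, 107.9]
eef_rot: [0.522, 0.494, 0.508, -0.475]
force: [-0.4, -0.7, -1.9]
opening: 22.9
```

```bash
python3 s.py
```

```text
41.45 [ 557.4 -355.8  105. ] tilt,jawyaw [0.027 0.009] -1.51 F [-0.6  0.1 -1.5] op 22.8 q [-0.596  0.557  1.561  0.026  1.007  0.901] qd [-0.001 -0.005 -0.007 -0.001 -0.001  0.   ]
```

jog_arm(
  rows=[0, 0, -0.5, 0, 0],
)

```text
clock: 41.53
position: [558.2, -356.3, 101.1]
eef_rot: [0.521, 0.493, 0.509, -0.476]
force: [-1.1, 0.4, -1.1]
opening: 22.9
```

```bash
python3 s.py
```

```text
41.78 [ 557.3 -355.7   99.9] tilt,jawyaw [0.027 0.009] -1.51 F [-0.2 -0.8 -1.3] op 22.9 q [-0.596  0.562  1.566  0.026  0.997  0.9  ] qd [-0.001  0.001 -0.001  0.     0.    -0.001]
```

jog_arm(
  rows=[0, 0, 0, 0, 0.5, 0, 0, 0, 0, 1, 0, 0, 0, 0, 1, 0, 0, 0, 0, 1, 0, 0, 0, 0, 1],
)

```text
clock: 42.2
position: [557.8, -356.0, 101.3]
eef_rot: [0.52, 0.493, 0.509, -0.476]
force: [-0.0, -0.3, -0.2]
opening: 81.5
```

```bash
python3 s.py; python3 - <<'E'
from h import *
w,_=snap('wrist','w18');b,_=snap('scene','scene18')
cv2.imwrite('pics/z6.png',np.hstack([cv2.resize(w,(400,300)),cv2.resize(b[80:170,140:260],(400,300),interpolation=2)])[:,:,::-1])
E
```

```text
42.45 [ 557.7 -355.9  101. ] tilt,jawyaw [0.028 0.008] -1.51 F [ 0.2 -1.3 -0.4] op 84.9 q [-0.596  0.56   1.565  0.027  0.997  0.9  ] qd [ 0.001  0.001  0.001  0.002 -0.001 -0.001]
```

View pics/z6.png

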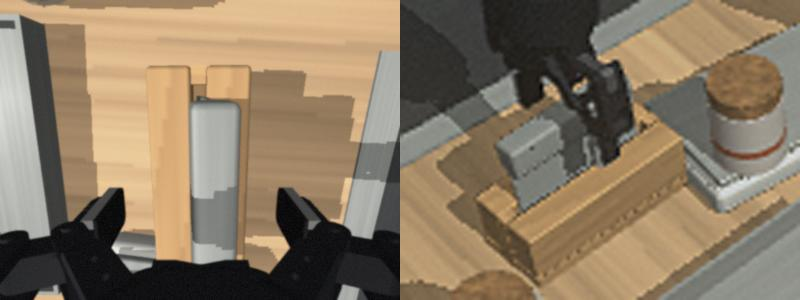

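```bash
python3 - <<'E'
from h import *
for f,us in(('w11',(249,315)),('w18',(266,334))):
    im,C=load(f)
    row=im[190].astype(int); print(f,[tuple(im[190,u]) for u in range(236,346,8)])
im,C=load('w18'); cv2.imwrite('pics/z7.png',np.vstack([im[80:220,180:380],load('w11')[0][80:220,180:380]])[:,:,::-1].repeat(2,0).repeat(2,1))
E
```

```text
w11 [(np.uint8(218), np.uint8(170), np.uint8(119)), (np.uint8(211), np.uint8(169), np.uint8(121)), (np.uint8(192), np.uint8(194), np.uint8(189)), (np.uint8(190), np.uint8(191), np.uint8(187)), (np.uint8(183), np.uint8(186), np.uint8(178)), (np.uint8(182), np.uint8(186), np.uint8(179)), (np.uint8(184), np.uint8(185), np.uint8(180)), (np.uint8(181), np.uint8(183), np.uint8(179)), (np.uint8(178), np.uint8(182), np.uint8(175)), (np.uint8(147), np.uint8(150), np.uint8(146)), (np.uint8(132), np.uint8(104), np.uint8(76)), (np.uint8(150), np.uint8(116), np.uint8(81)), (np.uint8(154), np.uint8(120), np.uint8(85)), (np.uint8(154), np.uint8(121), np.uint8(85))]
w18 [(np.uint8(216), np.uint8(170), np.uint8(118)), (np.uint8(218), np.uint8(172), np.uint8(121)), (np.uint8(221), np.uint8(175), np.uint8(121)), (np.uint8(224), np.uint8(180), np.uint8(125)), (np.uint8(162), np.uint8(165), np.uint8(160)), (np.uint8(192), np.uint8(195), np.uint8(191)), (np.uint8(185), np.uint8(188), np.uint8(182)), (np.uint8(174), np.uint8(177), np.uint8(172)), (np.uint8(174), np.uint8(177), np.uint8(173)), (np.uint8(175), np.uint8(178), np.uint8(172)), (np.uint8(171), np.uint8(174), np.uint8(168)), (np.uint8(168), np.uint8(170), np.uint8(167)), (np.uint8(126), np.uint8(126), np.uint8(125)), (np.uint8(159), np.uint8(126), np.uint8(90))]
```

View pics/z7.png

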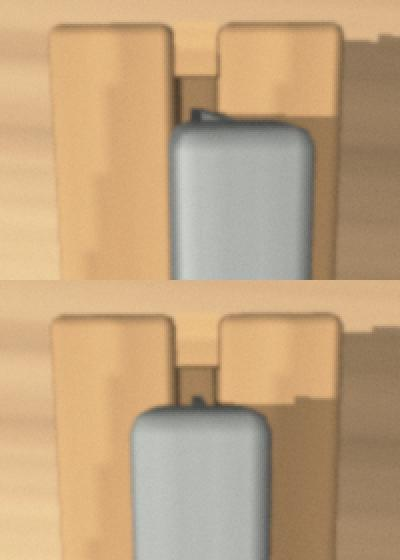

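jog_arm(
  rows=[0, 0, -0.2, 0, 0, 0, 0, 0, 0, 0, 0, 0, 0, 0, 0, 0, 0, 0, 0, 0, 0, 0, 0, 0, 0],
  grip_force=40,
)

```text
clock: 42.97
position: [557.6, -355.9, 98.6]
eef_rot: [0.52, 0.493, 0.51, -0.476]
force: [0.0, -0.2, 0.4]
opening: 25.5
```

```bash
python3 s.py; python3 s.py;python3 - <<'E'
from h import *
w,_=snap('wrist','w19')
cv2.imwrite('pics/z7.png',w[80:220,180:380,::-1].repeat(2,0).repeat(2,1))
E
```

```text
43.22 [ 557.7 -355.8   98.7] tilt,jawyaw [0.028 0.008] -1.51 F [0.  1.2 0.9] op 23.2 q [-0.595  0.563  1.568  0.027  0.993  0.9  ] qd [-0.002  0.     0.001 -0.001 -0.    -0.   ]
43.47 [ 557.7 -355.8   98.7] tilt,jawyaw [0.028 0.008] -1.51 F [-0.4  0.6  1.1] op 23.6 q [-0.595  0.563  1.568  0.027  0.993  0.9  ] qd [-0.    -0.     0.001  0.001 -0.001  0.   ]
```

View pics/z7.png

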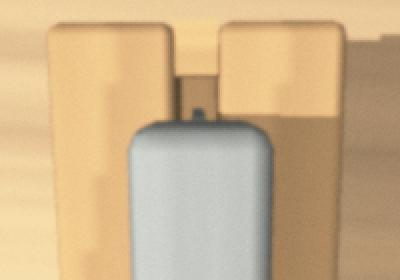

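jog_arm(
  rows=[0, 0, -0.2, 0, 0],
)

```text
clock: 43.6
position: [557.8, -355.9, 98.6]
eef_rot: [0.52, 0.493, 0.509, -0.476]
force: [-5.6, 3.6, 21.2]
opening: 23.2
```

```bash
python3 s.py
```

```text
43.85 [ 557.7 -355.8   98.6] tilt,jawyaw [0.029 0.008] -1.51 F [-2.7  1.6  9.6] op 23.8 q [-0.595  0.562  1.568  0.027  0.991  0.9  ] qd [-0.001 -0.001 -0.    -0.001 -0.     0.   ]
```

jog_arm(
  rows=[0, 0, 0, 0, 0, 0, 0, 0, 0, 0.31, 0, 0, 0, 0, 0.33, 0, 0, 0, 0, 0.36, 0, 0, 0, 0, 0.4],
  grip_force=20,
)

```text
clock: 44.27
position: [557.5, -356.6, 98.5]
eef_rot: [0.521, 0.493, 0.509, -0.476]
force: [0.4, -0.0, 0.2]
opening: 33.8
```

```bash
python3 s.py; python3 s.py;python3 - <<'E'
from h import *
w,_=snap('wrist','w20')
cv2.imwrite('pics/z7.png',w[80:220,180:380,::-1].repeat(2,0).repeat(2,1))
E
```

```text
44.52 [ 557.5 -356.5   98.7] tilt,jawyaw [0.029 0.006] -1.51 F [ 1.3 -0.5 -1.2] op 34.3 q [-0.596  0.562  1.569  0.025  0.99   0.9  ] qd [ 0.001 -0.001 -0.     0.002  0.003 -0.   ]
44.77 [ 557.5 -356.5   98.9] tilt,jawyaw [0.029 0.006] -1.51 F [0.  0.1 0.2] op 34.1 q [-0.596  0.562  1.569  0.025  0.99   0.9  ] qd [ 0.    -0.001 -0.     0.001 -0.001 -0.001]
```

View pics/z7.png

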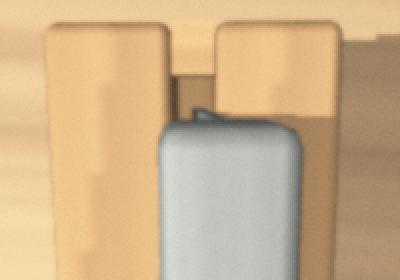

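jog_arm(
  rows=[0, 0.1, 0, 0, 0, 0, 0, 0, 0, 0, 0, 0, 0, 0, 0, 0, 0, 0, 0, 0, 0, 0, 0, 0, 0],
  grip_force=30,
)

```text
clock: 45.23
position: [557.6, -355.2, 99.0]
eef_rot: [0.521, 0.493, 0.509, -0.476]
force: [0.5, -0.8, -0.7]
opening: 23.4
```

```bash
python3 s.py
```

```text
45.48 [ 557.6 -355.3   99.1] tilt,jawyaw [0.029 0.006] -1.51 F [ 0.3 -0.1  0. ] op 23.9 q [-0.594  0.561  1.57   0.026  0.99   0.902] qd [-0.001 -0.    -0.001 -0.002 -0.001 -0.001]
```

jog_arm(
  rows=[0, 0.1, 0, 0, 0, 0, 0, 0, 0, 0],
)

```text
clock: 45.65
position: [557.6, -354.5, 99.1]
eef_rot: [0.521, 0.493, 0.509, -0.476]
force: [-0.3, 1.0, 0.7]
opening: 23.5
```

```bash
python3 s.py;  python3 - <<'E'
from h import *
w,_=snap('wrist','w21')
cv2.imwrite('pics/z7.png',w[80:220,180:380,::-1].repeat(2,0).repeat(2,1))
E
```

```text
45.9 [ 557.6 -354.5   99. ] tilt,jawyaw [0.029 0.006] -1.51 F [-0.   0.9  0.7] op 23.5 q [-0.593  0.56   1.571  0.025  0.989  0.903] qd [ 0.001 -0.001 -0.001  0.     0.     0.001]
```

View pics/z7.png

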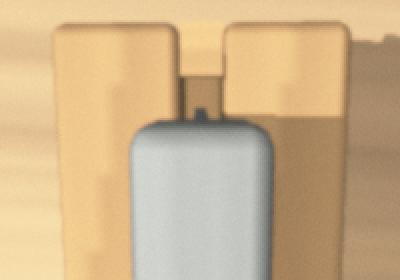

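jog_arm(
  rows=[0, 0, 0, 0, 0.285, 0, 0, 0, 0, 0.295, 0, 0, 0, 0, 0.305, 0, 0, 0, 0, 0.32],
)

```text
clock: 46.28
position: [557.6, -354.5, 98.9]
eef_rot: [0.521, 0.493, 0.509, -0.476]
force: [-0.6, 0.1, -0.3]
opening: 27.1
```

```bash
python3 s.py;  python3 - <<'E'
from h import *
w,_=snap('wrist','w22')
cv2.imwrite('pics/z7.png',w[80:220,180:380,::-1].repeat(2,0).repeat(2,1))
E
```

```text
46.53 [ 557.6 -354.5   99. ] tilt,jawyaw [0.029 0.006] -1.51 F [ 0.4 -0.4 -0.1] op 27.5 q [-0.593  0.56   1.572  0.025  0.989  0.903] qd [-0.001  0.    -0.001 -0.001 -0.001  0.002]
```

View pics/z7.png

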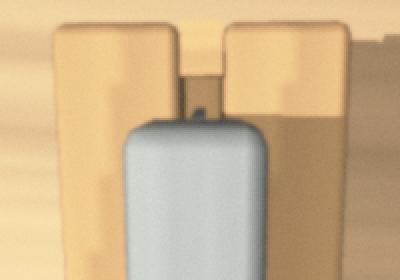

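jog_arm(
  rows=[0, 0, 0, 0, 0.36, 0, 0, 0, 0, 0.42, 0, 0, 0, 0, 0.55],
)

```text
clock: 46.83
position: [557.5, -354.5, 99.0]
eef_rot: [0.521, 0.493, 0.509, -0.476]
force: [0.9, 0.4, 0.6]
opening: 45.7
```

```bash
python3 s.py;  python3 - <<'E'
from h import *
w,_=snap('wrist','w23')
cv2.imwrite('pics/z7.png',w[80:220,180:380,::-1].repeat(2,0).repeat(2,1))
E
```

```text
47.08 [ 557.6 -354.5   99. ] tilt,jawyaw [0.029 0.006] -1.51 F [-0.2  0.2  0.4] op 47.3 q [-0.593  0.56   1.572  0.025  0.989  0.903] qd [ 0.    -0.    -0.    -0.001  0.001  0.001]
```

View pics/z7.png

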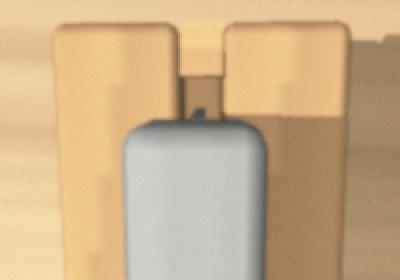

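jog_arm(
  rows=[0, 0, 0, 0, 1, 0, 0, 0, 0, 1, 0, 0, 1, 0, 1, 0, 0, 2, 0, 1, 0, 0, 3, 0, 1],
)

```text
clock: 47.55
position: [553.9, -352.1, 154.3]
eef_rot: [0.516, 0.492, 0.514, -0.477]
force: [0.0, -0.5, -0.4]
opening: 85.5
```

jog_arm(
  rows=[0, 0, 4, 0, 1, 0, 0, 4, 0, 1, 0, 0, 4, 0, 1, 0, 0, 3, 0, 1],
)

```text
clock: 47.88
position: [551.5, -350.5, 311.7]
eef_rot: [0.514, 0.492, 0.516, -0.477]
force: [1.5, -0.5, 0.6]
opening: 85.3
```

```bash
python3 s.py;  python3 - <<'E'
from h import *
w,_=snap('wrist','w24')
E
```

```text
48.13 [ 551.  -350.1  306.8] tilt,jawyaw [0.009 0.019] -1.51 F [-0.2 -0.1 -0.8] op 85.6 q [-0.593  0.422  1.266  0.021  1.457  0.914] qd [ 0.001  0.022  0.033  0.    -0.002 -0.001]
```

View pics/w24.png

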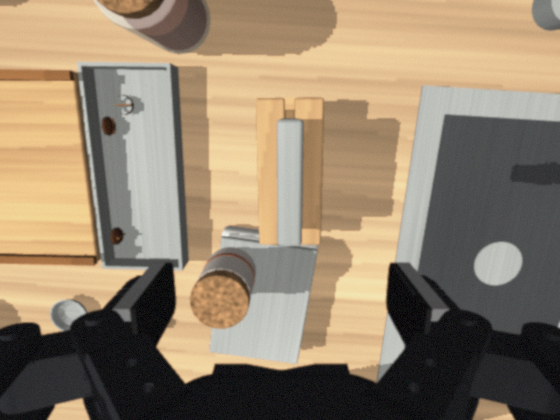

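```bash
python3 - <<'E'
from h import *
_,C=load('w24')
print(ray(C,221,302,116))
for u,v in[(224,230),(317,246),(299,360),(211,350)]: print(ray(C,u,v,39).round(1))
_,S=load('scene18');b=_
E
```

```text
[ 434.49467412 -294.71602634  116.        ]
[ 483.7 -283.3   39. ]
[ 471.3 -393.3   39. ]
[ 313.8 -383.8   39. ]
[ 320.2 -269.9   39. ]
```

jog_arm(
  rows=[-2.5, 1.2, 0, 0, 1, -3, 1.4, -1, 0, 1, -3, 1.4, -2, 0, 1, -2.2, 1, -2, 0, 1, -1, 0.5, -1, 0, 1],
)

```text
clock: 48.6
position: [429.4, -292.0, 235.1]
eef_rot: [0.508, 0.491, 0.522, -0.478]
force: [-0.9, -1.0, 0.2]
opening: 85.7
```

```bash
python3 s.py;  python3 - <<'E'
from h import *
w,_=snap('wrist','w25')
E
```

```text
48.85 [ 434.8 -295.3  238.9] tilt,jawyaw [0.006 0.022] -1.509 F [-0.3 -0.8  0. ] op 85.4 q [-0.63   0.253  1.689  0.023  1.208  0.87 ] qd [-0.     0.002 -0.024  0.     0.002 -0.002]
```

View pics/w25.png

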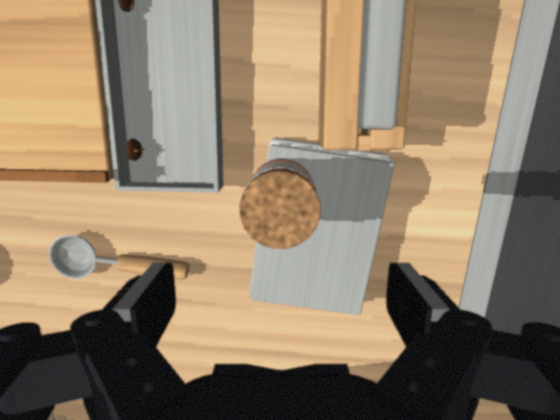

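```bash
python3 - <<'E'
from h import *
_,C=load('w25')
print(ray(C,280,206,116))
E
```

```text
[ 437.33616814 -292.32584692  116.        ]
```

jog_arm(
  rows=[0, 0, -2, 0, 1, 0, 0, -3, 0, 1, 0, 0, -2, 0, 1],
)

```text
clock: 49.15
position: [442.5, -300.1, 174.3]
eef_rot: [0.519, 0.492, 0.512, -0.476]
force: [-0.5, 0.5, -0.8]
opening: 85.4
```

```bash
python3 s.py
```

```text
49.4 [ 442.5 -300.2  176.4] tilt,jawyaw [0.023 0.01 ] -1.508 F [-0.7 -0.3 -0.3] op 85.6 q [-0.63   0.31   1.778  0.025  1.041  0.866] qd [-0.001 -0.017 -0.003  0.002 -0.003 -0.001]
```

jog_arm(
  rows=[-0.5, 0.9, -2.5, 0, 1],
)

```text
clock: 49.48
position: [442.1, -295.0, 156.7]
eef_rot: [0.524, 0.493, 0.507, -0.475]
force: [0.6, -0.3, -0.5]
opening: 85.6
```

```bash
python3 s.py
```

```text
49.73 [ 438.4 -292.   153. ] tilt,jawyaw [0.025 0.008] -1.507 F [ 0.3  0.2 -0. ] op 85.4 q [-0.621  0.321  1.829  0.025  0.976  0.872] qd [-0.002 -0.002 -0.008  0.001 -0.005 -0.   ]
```

jog_arm(
  rows=[-0.1, 0, -2.5, 0, 1],
)

```text
clock: 49.82
position: [441.2, -294.7, 133.1]
eef_rot: [0.525, 0.493, 0.506, -0.475]
force: [1.9, -0.7, 0.3]
opening: 85.0
```

```bash
python3 s.py;  python3 - <<'E'
from h import *
w,_=snap('wrist','w26')
E
```

```text
50.07 [ 438.1 -292.5  129.2] tilt,jawyaw [0.026 0.007] -1.508 F [0.4 0.5 1.1] op 85.5 q [-0.623  0.347  1.861  0.027  0.917  0.869] qd [ 0.002 -0.004 -0.004  0.    -0.006  0.001]
```

View pics/w26.png

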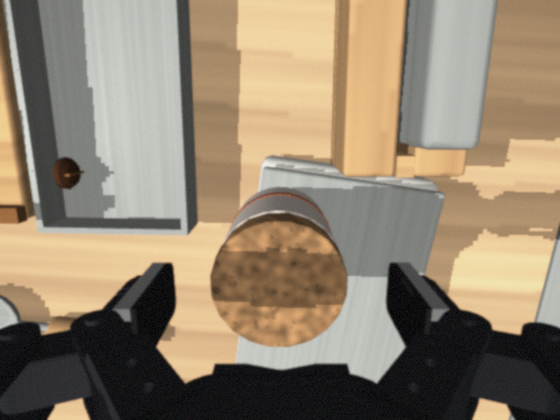

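jog_arm(
  rows=[0, 0, -2.2, 0, 1],
)

```text
clock: 50.2
position: [441.1, -294.7, 111.5]
eef_rot: [0.524, 0.493, 0.507, -0.475]
force: [0.8, -0.6, 0.0]
opening: 85.7
```

```bash
python3 s.py
```

```text
50.45 [ 438.6 -292.9  108.1] tilt,jawyaw [0.028 0.006] -1.508 F [-0.1 -0.6  0.2] op 85.7 q [-0.623  0.372  1.886  0.028  0.865  0.867] qd [-0.002 -0.005 -0.005  0.001 -0.004 -0.001]
```

jog_arm(
  rows=[-0.1, 0, -1.7, 0, 1],
)

```text
clock: 50.53
position: [440.0, -294.5, 94.5]
eef_rot: [0.524, 0.493, 0.507, -0.475]
force: [-0.3, -1.0, -0.8]
opening: 85.4
```

```bash
python3 s.py
```

```text
50.78 [ 438.  -293.1   92. ] tilt,jawyaw [0.029 0.005] -1.508 F [-1.1 -0.1 -0. ] op 85.3 q [-0.624  0.391  1.906  0.029  0.824  0.865] qd [-0.001 -0.004 -0.004  0.002 -0.005 -0.   ]
```

jog_arm(
  rows=[0, 0, 0, 0, 0.4, 0, 0, 0, 0, 0.4, 0, 0, 0, 0, 0.4, 0, 0, 0, 0, 0.4],
  grip_force=50,
)

```text
clock: 51.12
position: [438.7, -293.3, 94.5]
eef_rot: [0.522, 0.492, 0.509, -0.475]
force: [0.1, 0.7, -0.1]
opening: 59.3
```

```bash
python3 s.py
```

```text
51.37 [ 438.8 -293.4   94.1] tilt,jawyaw [0.031 0.004] -1.508 F [0.3 0.6 1.4] op 59.1 q [-0.623  0.389  1.904  0.029  0.827  0.865] qd [ 0.001  0.    -0.001  0.     0.002 -0.   ]
```

jog_arm(
  rows=[0, 0, 2.5, 0, 0.4],
)

```text
clock: 51.45
position: [435.9, -291.5, 115.0]
eef_rot: [0.519, 0.492, 0.512, -0.476]
force: [-0.4, 0.1, -5.0]
opening: 58.8
```

```bash
python3 s.py
```

```text
51.7 [ 438.3 -293.1  118.1] tilt,jawyaw [0.03  0.005] -1.508 F [ 0.2 -0.2 -4.9] op 58.8 q [-0.623  0.359  1.876  0.028  0.886  0.867] qd [0.001 0.011 0.011 0.    0.009 0.002]
```

jog_arm(
  rows=[-2.2, -1.7, 0.3, 0, 0.4],
)

```text
clock: 51.78
position: [418.2, -308.4, 119.7]
eef_rot: [0.522, 0.492, 0.51, -0.474]
force: [0.9, -1.7, -4.4]
opening: 58.7
```

```bash
python3 s.py
```

```text
52.03 [ 415.9 -309.8  120.2] tilt,jawyaw [0.029 0.006] -1.508 F [-0.3 -0.8 -4.7] op 58.9 q [-0.676  0.346  1.891  0.029  0.887  0.815] qd [ 0.011 -0.002 -0.01  -0.     0.003  0.001]
```

jog_arm(
  rows=[-2.1, -1.7, 0, 0, 0.4],
)

```text
clock: 52.12
position: [397.7, -325.4, 119.8]
eef_rot: [0.522, 0.493, 0.51, -0.474]
force: [0.3, -1.2, -4.4]
opening: 59.3
```

```bash
python3 s.py
```

```text
52.37 [ 395.3 -326.5  119.9] tilt,jawyaw [0.029 0.007] -1.509 F [ 0.5 -0.8 -3.7] op 58.7 q [-0.727  0.338  1.904  0.031  0.882  0.762] qd [ 0.009 -0.002 -0.004 -0.002 -0.    -0.001]
```

jog_arm(
  rows=[0, 0, -1.7, 0, 0.4],
)

```text
clock: 52.45
position: [397.7, -327.8, 105.3]
eef_rot: [0.524, 0.493, 0.507, -0.475]
force: [0.7, -1.1, -3.8]
opening: 59.0
```

```bash
python3 s.py
```

```text
52.7 [ 395.7 -326.2  103.1] tilt,jawyaw [0.029 0.007] -1.508 F [-0.3 -0.2 -3.7] op 59.1 q [-0.726  0.36   1.924  0.033  0.842  0.761] qd [-0.003 -0.007 -0.005 -0.001 -0.005  0.   ]
```

jog_arm(
  rows=[0, 0, -0.6, 0, 0.4],
)

```text
clock: 52.78
position: [396.6, -326.7, 98.4]
eef_rot: [0.522, 0.493, 0.509, -0.475]
force: [-1.8, -0.5, -1.4]
opening: 59.0
```

```bash
python3 s.py
```

```text
53.03 [ 396.3 -326.6   97.6] tilt,jawyaw [0.03  0.006] -1.508 F [ 0.4 -0.4 -1. ] op 59.1 q [-0.726  0.367  1.929  0.033  0.827  0.76 ] qd [-0.001  0.     0.001  0.001  0.    -0.002]
```

jog_arm(
  rows=[0, 0, -0.3, 0, 0.4],
)

```text
clock: 53.12
position: [396.5, -326.6, 95.3]
eef_rot: [0.522, 0.493, 0.509, -0.475]
force: [-0.4, 0.8, 0.7]
opening: 58.8
```

```bash
python3 s.py
```

```text
53.37 [ 396.4 -326.6   94.9] tilt,jawyaw [0.031 0.006] -1.508 F [-0.5 -0.3  0.9] op 59.3 q [-0.726  0.371  1.933  0.034  0.82   0.76 ] qd [ 0.001 -0.     0.     0.001 -0.    -0.001]
```

jog_arm(
  rows=[0, 0, 0, 0, 1, 0, 0, 0, 0, 1, 0, 0, 0, 0, 1, 0, 0, 0, 0, 1],
)

```text
clock: 53.7
position: [396.3, -326.9, 95.1]
eef_rot: [0.522, 0.493, 0.509, -0.475]
force: [-0.1, 0.0, 0.3]
opening: 85.2
```

```bash
python3 s.py
```

```text
53.95 [ 396.3 -326.8   95. ] tilt,jawyaw [0.03  0.006] -1.508 F [-1.   0.5  0.6] op 85.2 q [-0.726  0.37   1.932  0.033  0.82   0.76 ] qd [-0.002 -0.     0.001  0.001 -0.001  0.001]
```

jog_arm(
  rows=[0, 0, 1.5, 0, 1, 0, 0, 3, 0, 1, 0, 0, 4, 0, 1, 0, 0, 4, 0, 1, 0, 0, 3, 0, 1],
)

```text
clock: 54.37
position: [391.1, -322.3, 247.6]
eef_rot: [0.514, 0.493, 0.516, -0.476]
force: [1.2, 0.2, -0.5]
opening: 85.5
```

```bash
python3 s.py;  python3 - <<'E'
from h import *
w,_=snap('wrist','w27')
b,_=snap('scene','scene27')
cv2.imwrite('pics/z5.png',cv2.resize(np.hstack([w,b])[:,:,::-1],(800,300)))
E
```

```text
54.62 [ 390.5 -321.8  244.1] tilt,jawyaw [0.012 0.022] -1.509 F [-0.3  0.6 -0.6] op 85.4 q [-0.726  0.218  1.724  0.026  1.206  0.773] qd [-0.002  0.019  0.023 -0.     0.001 -0.001]
```

View pics/z5.png

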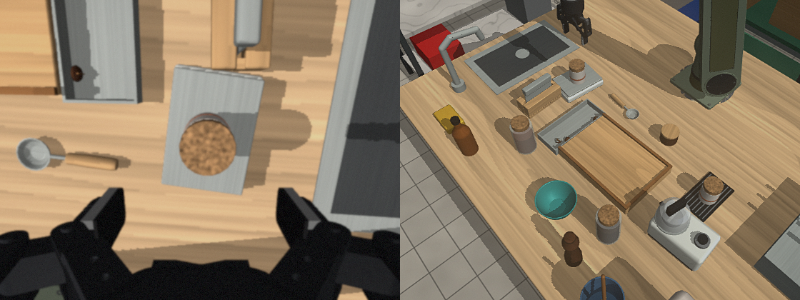

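jog_arm(
  rows=[0.8, 2.5, 1.5, 0.12, 1, 1, 3, 1.5, 0.12, 1, 1, 3, 1.5, 0.12, 1, 1, 3, 1, 0.12, 1, 1, 3, 0, 0.12, 1],
)

```text
clock: 55.13
position: [435.2, -174.9, 290.8]
eef_rot: [0.626, 0.311, 0.649, -0.301]
force: [0.6, -0.9, -0.8]
opening: 85.7
```

jog_arm(
  rows=[1, 3, 0, 0.12, 1, 1, 3, 0, 0.12, 1, 1, 3, 0, 0.12, 1, 1, 3, 0, 0.12, 1, 1, 3, 0, 0.12, 1],
)

```text
clock: 55.55
position: [484.3, -17.1, 284.3]
eef_rot: [0.684, 0.095, 0.717, -0.094]
force: [1.0, -0.1, 0.3]
opening: 85.5
```

```bash
python3 s.py
```

```text
55.8 [484.1 -19.  284.8] tilt,jawyaw [-0.047  0.007] -0.275 F [-0.7  0.6 -1. ] op 85.2 q [-0.066  0.177  1.672  0.004  1.34   0.208] qd [-0.026 -0.011 -0.004  0.002 -0.001 -0.002]
```

jog_arm(
  rows=[0.7, 2.5, 0, 0.12, 1, 0.7, 2.6, 0, 0.12, 1, 0.7, 2.6, 0, 0.12, 1, 0.7, 2.6, 0, 0.12, 1, 0.5, 2, 0, 0.12, 1],
)

```text
clock: 56.22
position: [516.0, 96.5, 282.9]
eef_rot: [0.68, -0.122, 0.715, 0.108]
force: [-0.3, -0.2, 0.3]
opening: 85.4
```

jog_arm(
  rows=[0.5, 2.5, 0, 0.12, 1, 0.5, 2.5, 0.5, 0.12, 1, 0.5, 2.5, 0.5, 0.12, 1, 0.5, 2.5, 0.5, 0.12, 1, 0.5, 2, 0.5, 0.12, 1],
)

```text
clock: 56.63
position: [541.9, 212.3, 300.1]
eef_rot: [0.613, -0.333, 0.648, 0.307]
force: [-1.2, -0.3, -0.3]
opening: 85.5
```

```bash
python3 s.py
```

```text
56.88 [541.4 210.8 299.9] tilt,jawyaw [-0.028 -0.055] 0.933 F [ 0.5 -0.5  0.6] op 85.1 q [ 0.373  0.326  1.431 -0.041  1.431 -0.554] qd [-0.005 -0.008  0.007  0.002 -0.001 -0.004]
```

jog_arm(
  rows=[0.5, 2.2, 0, 0.12, 1, 0.5, 2.5, 0, 0.12, 1, 0.5, 2.5, 0, 0.12, 1, 0.5, 2.3, 0, 0.12, 1, 0.3, 1.5, 0, 0.02, 1],
)

```text
clock: 57.3
position: [565.2, 310.6, 299.8]
eef_rot: [0.517, -0.482, 0.549, 0.446]
force: [-0.5, -0.1, 0.4]
opening: 85.6
```

```bash
python3 s.py;  python3 - <<'E'
from h import *
w,_=snap('wrist','w28')
E
```

```text
57.55 [564.8 308.9 300. ] tilt,jawyaw [-0.    -0.069] 1.427 F [ 0.   0.6 -0.4] op 85.4 q [ 0.51   0.425  1.279 -0.06   1.471 -0.91 ] qd [-0.003 -0.007 -0.002  0.003 -0.001 -0.003]
```

View pics/w28.png

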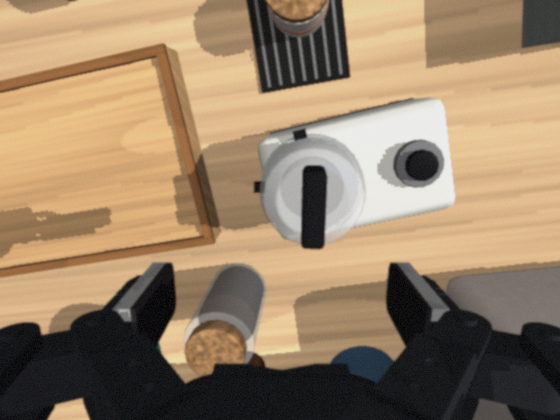

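```bash
python3 - <<'E'
from h import *
_,C=load('w28')
for n,u,v,z in [('bar',303,168,177),('bar',327,168,177),('bar',302,246,177),('bar',325,246,177),('btn',422,165,101),('jar',216,348,138),('can',298,0,83)]: print(n,ray(C,u,v,z).round(1))
E
```

```text
bar [539.  319.9 177. ]
bar [541.2 336.4 177. ]
bar [596.7 311.9 177. ]
bar [598.7 328.8 177. ]
btn [562.3 423.1 101. ]
jar [706.4 214.7 138. ]
can [409.9 331.3  83. ]
```

jog_arm(
  rows=[0.2, 1.5, -2, 0, 1, 0, 0, -4, 0, 1, 0, 0, -3, 0, 1],
)

```text
clock: 57.85
position: [570.5, 321.5, 218.1]
eef_rot: [0.527, -0.48, 0.545, 0.441]
force: [0.0, 0.2, -0.5]
opening: 85.2
```

```bash
python3 s.py;  python3 - <<'E'
from h import *
w,_=snap('wrist','w29')
E
```

```text
58.1 [571.6 322.7 221.3] tilt,jawyaw [ 0.019 -0.058] 1.42 F [ 0.4 -0.1  0.3] op 85.0 q [ 0.524  0.472  1.398 -0.063  1.284 -0.878] qd [ 0.005 -0.015 -0.024  0.001 -0.005 -0.   ]
```

View pics/w29.png

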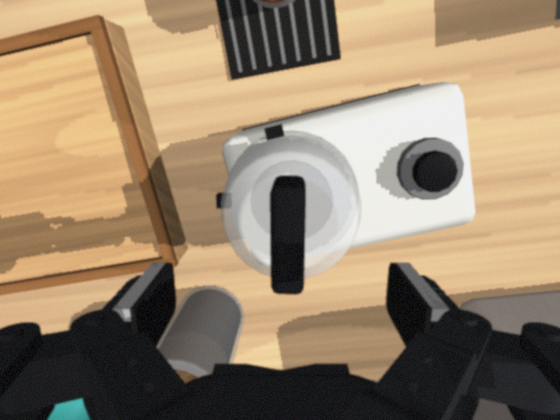

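```bash
python3 - <<'E'
from h import *
_,C=load('w29')
for n,u,v,z in [('bar',273,178,177),('bar',306,178,177),('bar',271,292,177),('bar',303,292,177),('btn',436,172,101)]: print(n,ray(C,u,v,z).round(1))
E
```

```text
bar [536.8 321.8 177. ]
bar [539.  337.4 177. ]
bar [597.2 311.1 177. ]
bar [599.2 327.9 177. ]
btn [563.  423.8 101. ]
```

jog_arm(
  rows=[-0.2, 0.2, -2.5, 0.015, 1],
)

```text
clock: 58.23
position: [573.5, 326.3, 203.9]
eef_rot: [0.53, -0.486, 0.535, 0.443]
force: [-0.1, 0.3, 1.0]
opening: 85.2
```

```bash
python3 s.py
```

```text
58.48 [570.4 325.2 198.5] tilt,jawyaw [ 0.023 -0.056] 1.434 F [ 0.2 -0.6  0.7] op 85.3 q [ 0.528  0.485  1.435 -0.064  1.23  -0.885] qd [-0.    -0.002 -0.006  0.002 -0.006 -0.001]
```

jog_arm(
  rows=[-0.2, -0.1, -1.5, -0.01, 1],
)

```text
clock: 58.57
position: [570.8, 325.4, 187.9]
eef_rot: [0.531, -0.483, 0.539, 0.441]
force: [-0.3, -0.7, -0.2]
opening: 85.6
```

```bash
python3 s.py
```

```text
58.82 [568.9 324.5 184.6] tilt,jawyaw [ 0.024 -0.056] 1.424 F [ 0.4 -0.   0.6] op 85.3 q [ 0.528  0.491  1.46  -0.065  1.198 -0.873] qd [ 0.001 -0.001 -0.001 -0.    -0.007  0.001]
```

jog_arm(
  rows=[0, 0, -1.3, 0, 1],
)

```text
clock: 58.9
position: [570.7, 325.4, 175.1]
eef_rot: [0.531, -0.483, 0.539, 0.441]
force: [0.3, 0.5, 0.9]
opening: 85.3
```

```bash
python3 s.py
```

```text
59.15 [569.2 324.6 172.4] tilt,jawyaw [ 0.025 -0.055] 1.424 F [ 1.3 -0.4  0.3] op 85.9 q [ 0.528  0.501  1.477 -0.065  1.171 -0.871] qd [ 0.    -0.004 -0.001  0.    -0.004 -0.001]
```

jog_arm(
  rows=[0, 0, 0, 0, 0, 0, 0, 0, 0, 0, 0, 0, 0, 0, 0, 0, 0, 0, 0, 0, 0, 0, 0, 0, 0],
  grip_force=30,
)

```text
clock: 59.57
position: [570.2, 325.2, 174.9]
eef_rot: [0.53, -0.483, 0.54, 0.441]
force: [0.2, -0.6, -0.1]
opening: 25.5
```

```bash
python3 s.py;python3 -c "
from h import *
print(arm.state()['ft_torque'])"
```

```text
59.82 [570.1 324.2 175.2] tilt,jawyaw [ 0.028 -0.055] 1.424 F [-1.2 -5.8  4.2] op 17.7 q [ 0.528  0.498  1.474 -0.067  1.174 -0.871] qd [-0.     0.001 -0.001 -0.001 -0.001 -0.001]
[-0.42611385  0.18895974 -0.03682981]
```

jog_arm(
  rows=[0, 0, 0, -0.06, 0, 0, 0, 0, -0.06, 0, 0, 0, 0, -0.06, 0],
)

```text
clock: 60.07
position: [570.2, 324.4, 175.2]
eef_rot: [0.569, -0.43, 0.582, 0.39]
force: [-0.3, -2.5, 1.8]
opening: 17.1
```

```bash
cat > s2.py <<'E'
from h import *
for i in range(4): arm.read_camera('side')
s=st(); print('T',s['ft_torque'].round(2))
E
python3 s2.py
```

```text
60.27 [570.2 324.4 175.2] tilt,jawyaw [ 0.018 -0.057] 1.241 F [-0.3 -3.   0.7] op 17.9 q [ 0.526  0.503  1.466 -0.063  1.187 -0.691] qd [ 0.001 -0.003  0.    -0.001 -0.     0.002]
T [ 0.07 -0.01 -0.1 ]
```

jog_arm(
  rows=[0, 0, 0, -0.08, 0, 0, 0, 0, -0.08, 0, 0, 0, 0, -0.08, 0],
)

```text
clock: 60.52
position: [570.4, 324.6, 175.2]
eef_rot: [0.612, -0.358, 0.629, 0.319]
force: [0.1, -2.3, 2.1]
opening: 17.8
```

```bash
python3 s2.py
```

```text
60.72 [570.4 324.6 175.2] tilt,jawyaw [ 0.005 -0.059] 1.002 F [-0.8 -1.6  0.8] op 17.7 q [ 0.524  0.509  1.455 -0.058  1.204 -0.457] qd [ 0.    -0.    -0.001 -0.001 -0.     0.005]
T [ 0.04 -0.12 -0.07]
```

jog_arm(
  rows=[0, 0, 0, -0.08, 0, 0, 0, 0, -0.08, 0],
)

```text
clock: 60.88
position: [570.6, 324.7, 175.2]
eef_rot: [0.635, -0.308, 0.654, 0.271]
force: [-0.2, -2.0, 1.2]
opening: 17.7
```

```bash
python3 s2.py
```

```text
61.08 [570.6 324.7 175.2] tilt,jawyaw [-0.003 -0.059] 0.846 F [ 0.2 -2.1  0.4] op 17.6 q [ 0.523  0.512  1.449 -0.053  1.213 -0.305] qd [ 0.    -0.001  0.002 -0.    -0.     0.008]
T [ 0.01 -0.19 -0.1 ]
```

jog_arm(
  rows=[0, 0, 0, -0.08, 0, 0, 0, 0, -0.08, 0],
)

```text
clock: 61.25
position: [570.7, 324.8, 175.2]
eef_rot: [0.655, -0.256, 0.676, 0.221]
force: [0.3, -1.9, 1.2]
opening: 17.4
```

```bash
python3 s2.py
```

```text
61.45 [570.7 324.8 175.2] tilt,jawyaw [-0.011 -0.058] 0.691 F [-0.2 -1.2  1.3] op 17.6 q [ 0.52   0.515  1.443 -0.047  1.222 -0.155] qd [ 0.002 -0.     0.001  0.001 -0.001  0.008]
T [ 0.03 -0.28 -0.07]
```

jog_arm(
  rows=[0, 0, 0, -0.06, 0, 0, 0, 0, -0.06, 0],
)

```text
clock: 61.62
position: [570.9, 324.9, 175.2]
eef_rot: [0.666, -0.218, 0.689, 0.183]
force: [0.0, -2.3, 0.6]
opening: 17.8
```

```bash
python3 s2.py
```

```text
61.82 [570.9 324.9 175.2] tilt,jawyaw [-0.017 -0.056] 0.576 F [ 1.1 -1.9  0.9] op 17.5 q [ 0.518  0.517  1.439 -0.043  1.228 -0.044] qd [-0.    -0.002 -0.001  0.     0.002  0.009]
T [ 0.03 -0.3  -0.03]
```

jog_arm(
  rows=[0, 0, 0, -0.05, 0, 0, 0, 0, -0.05, 0],
)

```text
clock: 61.98
position: [570.9, 325.1, 175.2]
eef_rot: [0.674, -0.185, 0.699, 0.152]
force: [-1.1, 0.6, 0.6]
opening: 17.4
```

```bash
python3 s2.py; python3 -c "
from h import *
snap('wrist','w30')"
```

```text
62.18 [570.9 325.1 175.2] tilt,jawyaw [-0.022 -0.054] 0.482 F [ 0.9 -1.1  0.8] op 17.6 q [ 0.517  0.519  1.437 -0.038  1.232  0.048] qd [-0.001  0.     0.001  0.    -0.001  0.01 ]
T [ 0.23 -0.17  0.63]
```

View pics/w30.png

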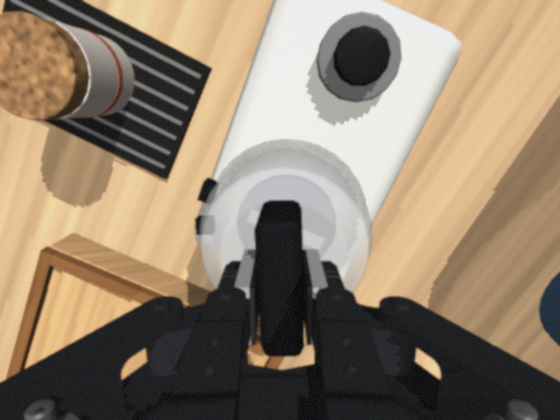

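jog_arm(
  rows=[0, 0, 0, -0.05, 0],
  grip_force=50,
)

```text
clock: 62.32
position: [570.9, 325.1, 175.3]
eef_rot: [0.678, -0.169, 0.702, 0.136]
force: [-0.5, -2.5, 0.9]
opening: 17.2
```

```bash
python3 s2.py
```

```text
62.52 [570.9 325.2 175.3] tilt,jawyaw [-0.024 -0.053] 0.435 F [-0.4 -1.5  1. ] op 17.1 q [ 0.516  0.52   1.435 -0.037  1.234  0.093] qd [ 0.    -0.001 -0.001  0.004 -0.     0.016]
T [ 0.32 -0.15  2.09]
```

jog_arm(
  rows=[0, 0, 0, -0.05, 0],
)

```text
clock: 62.6
position: [570.4, 326.0, 175.4]
eef_rot: [0.681, -0.152, 0.706, 0.12]
force: [-1.8, -0.5, 0.7]
opening: 17.3
```

```bash
python3 s2.py
```

```text
62.8 [570.4 325.9 175.4] tilt,jawyaw [-0.027 -0.051] 0.387 F [-2.1  1.7  1.5] op 17.3 q [ 0.516  0.52   1.434 -0.033  1.236  0.139] qd [-0.001  0.    -0.001 -0.    -0.     0.004]
T [0.66 0.17 1.54]
```

jog_arm(
  rows=[0, 0, 0, 0, 0.5, 0, 0, 0, 0, 1, 0, 0, 0, 0, 1, 0, 0, 0, 0, 1, 0, 0, 0, 0, 1],
)

```text
clock: 63.22
position: [570.5, 324.4, 173.7]
eef_rot: [0.68, -0.149, 0.708, 0.117]
force: [-0.4, -1.0, -0.2]
opening: 76.6
```

```bash
python3 s2.py; python3 -c "
from h import *
snap('wrist','w31')"
```

```text
63.42 [570.4 324.6 173.9] tilt,jawyaw [-0.03  -0.052] 0.378 F [-0.2 -0.2 -0.2] op 85.6 q [ 0.514  0.522  1.435 -0.033  1.237  0.146] qd [ 0.002 -0.002 -0.002  0.     0.    -0.   ]
T [ 0.    0.01 -0.02]
```

View pics/w31.png

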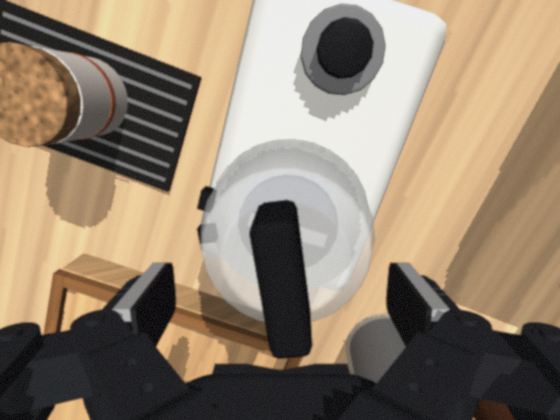

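jog_arm(
  rows=[0, 0, 1.5, 0, 1, 0, 0, 2.5, 0, 1, 0, 0, 2.5, 0, 1],
)

```text
clock: 63.72
position: [567.3, 322.9, 233.9]
eef_rot: [0.675, -0.151, 0.713, 0.115]
force: [0.1, 0.3, 0.1]
opening: 85.7
```

jog_arm(
  rows=[-0.2, 2.5, 0, 0, 0, -0.3, 3, 0, 0, 0, -0.2, 3, 0, 0, 0, -0.1, 1.2, 0, 0, 0],
  grip_force=40,
)

```text
clock: 64.05
position: [562.1, 420.7, 243.1]
eef_rot: [0.68, -0.147, 0.709, 0.114]
force: [-0.3, -0.5, -0.4]
opening: 38.9
```

```bash
python3 s2.py; python3 -c "
from h import *
snap('wrist','w32')"
```

```text
64.25 [562.6 416.6 242.5] tilt,jawyaw [-0.032 -0.057] 0.369 F [-0.5 -0.2  0.1] op 7.1 q [ 0.633  0.556  1.199 -0.027  1.446  0.266] qd [-0.019 -0.008  0.014  0.002  0.     0.001]
T [0.01 0.   0.  ]
```

View pics/w32.png

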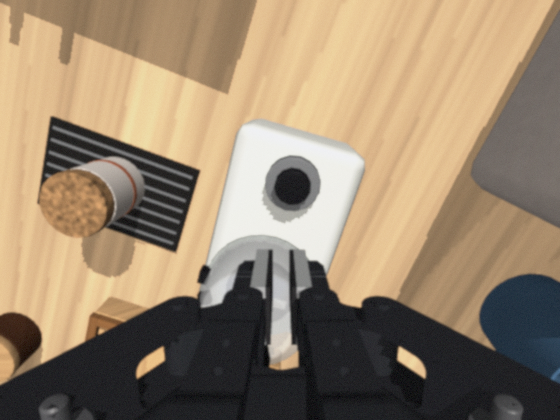

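```bash
python3 - <<'E'
from h import *
_,C=load('w32'); print(ray(C,293,186,101)); st()
E
```

```text
[563.04819968 423.23356913 101.        ]
64.3 [562.7 416.1 242.6] tilt,jawyaw [-0.032 -0.057] 0.369 F [ 0.6  0.5 -0.1] op 0.6 q [ 0.632  0.556  1.2   -0.027  1.445  0.266] qd [-0.012 -0.007  0.003  0.005  0.     0.002]
```

jog_arm(
  rows=[0, 0.7, -2, 0, 0, 0, 0, -3, 0, 0, 0, 0, -2, 0, 0],
)

```text
clock: 64.55
position: [566.1, 419.7, 177.6]
eef_rot: [0.684, -0.145, 0.706, 0.112]
force: [-0.3, 1.1, -1.3]
opening: 0.2
```

```bash
python3 s2.py
```

```text
64.75 [566.5 420.6 179.6] tilt,jawyaw [-0.021 -0.05 ] 0.364 F [ 0.7 -0.2  0.5] op 0.0 q [ 0.634  0.593  1.291 -0.029  1.304  0.278] qd [ 0.007 -0.019 -0.039  0.002 -0.003  0.001]
T [ 0.03 -0.    0.01]
```

jog_arm(
  rows=[-0.4, 0.4, -2.5, 0, 0],
)

```text
clock: 64.83
position: [566.4, 425.6, 161.7]
eef_rot: [0.689, -0.142, 0.701, 0.114]
force: [0.8, -0.2, 0.8]
opening: 0.1
```

```bash
python3 s2.py
```

```text
65.03 [562.9 424.5 155.9] tilt,jawyaw [-0.02 -0.05] 0.364 F [-0.2  0.1  0.8] op 0.1 q [ 0.642  0.607  1.326 -0.029  1.255  0.287] qd [-0.    -0.009 -0.023  0.001 -0.006  0.002]
T [0.02 0.01 0.02]
```

jog_arm(
  rows=[0, 0, -2.3, 0, 0],
)

```text
clock: 65.12
position: [566.0, 426.4, 139.4]
eef_rot: [0.689, -0.142, 0.701, 0.114]
force: [1.1, 1.0, 0.3]
opening: 0.1
```

```bash
python3 s2.py; python3 -c "
from h import *
a,_=snap('side','side33');b,_=snap('scene','scene33')
cv2.imwrite('pics/z6.png',np.hstack([cv2.resize(a[270:420,130:330],(400,300),interpolation=2),cv2.resize(b[250:400,320:520],(400,300),interpolation=2)])[:,:,::-1])"
```

```text
65.32 [563.2 424.5 133.9] tilt,jawyaw [-0.02 -0.05] 0.364 F [-0.1  0.5  0.1] op -0.2 q [ 0.641  0.624  1.353 -0.03   1.211  0.288] qd [ 0.    -0.01  -0.016  0.    -0.006  0.002]
T [-0.01 -0.02  0.05]
```

View pics/z6.png

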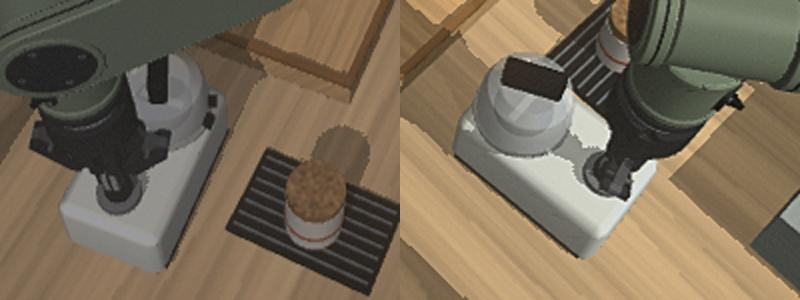

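jog_arm(
  rows=[0, 0, -1.0, 0, 0],
)

```text
clock: 65.5
position: [565.0, 425.9, 127.5]
eef_rot: [0.688, -0.143, 0.703, 0.113]
force: [1.1, 0.0, 0.9]
opening: -0.4
```

```bash
python3 s2.py
```

```text
65.7 [564.  425.1 125. ] tilt,jawyaw [-0.017 -0.048] 0.364 F [1.  0.7 2.2] op 0.1 q [ 0.642  0.631  1.363 -0.03   1.191  0.289] qd [ 0.003 -0.003 -0.003  0.     0.003 -0.001]
T [ 0.07 -0.15  0.04]
```

jog_arm(
  rows=[0, 0, -0.5, 0, 0],
)

```text
clock: 65.78
position: [564.2, 425.3, 121.3]
eef_rot: [0.687, -0.144, 0.704, 0.113]
force: [-0.7, 0.1, 4.3]
opening: 0.4
```

```bash
python3 s2.py
```

```text
65.98 [564.1 425.2 120.5] tilt,jawyaw [-0.017 -0.047] 0.364 F [ 0.3 -0.4  4.9] op 0.1 q [ 0.642  0.634  1.368 -0.03   1.181  0.289] qd [-0.001 -0.002 -0.     0.002  0.001  0.001]
T [-0.02 -0.04 -0.03]
```

jog_arm(
  rows=[0, 0, -0.3, 0, 0],
)

```text
clock: 66.07
position: [564.3, 425.4, 119.5]
eef_rot: [0.687, -0.143, 0.704, 0.113]
force: [-4.2, -2.8, 22.9]
opening: -0.2
```

```bash
python3 s2.py
```

```text
66.27 [564.2 425.3 119.8] tilt,jawyaw [-0.015 -0.047] 0.364 F [-2.2 -1.7 11.3] op 0.1 q [ 0.642  0.634  1.37  -0.03   1.178  0.289] qd [-0.001  0.     0.     0.    -0.001  0.002]
T [-0.26  0.42  0.04]
```

jog_arm(
  rows=[0, 0, 1, 0, 0, 0, 0, 3, 0, 0, 0, 0, 4, 0, 0, 0, 0, 4, 0, 0, 0, 0, 3, 0, 0],
)

```text
clock: 66.68
position: [558.7, 421.4, 264.5]
eef_rot: [0.679, -0.147, 0.711, 0.109]
force: [0.7, 1.4, 0.3]
opening: -0.1
```

jog_arm(
  rows=[-2, -2, 3, 0, 0, -3, -2, 2, 0, 0, -3, -2, 0, 0, 0, -2, -2, 0, 0, 0],
)

```text
clock: 67.02
position: [461.0, 343.7, 319.4]
eef_rot: [0.682, -0.145, 0.708, 0.111]
force: [1.4, -0.9, 0.3]
opening: -0.3
```

```bash
python3 s2.py; python3 -c "
from h import *
a,_=snap('side','side34');b,_=snap('scene','scene34')
cv2.imwrite('pics/z6.png',cv2.resize(np.hstack([a,b])[:,:,::-1],(800,300)))"
```

```text
67.22 [462.7 344.2 319. ] tilt,jawyaw [-0.026 -0.054] 0.364 F [ 0.4 -0.6 -0.3] op -0.1 q [ 0.634  0.315  1.4   -0.028  1.479  0.273] qd [ 0.002  0.043 -0.029  0.001 -0.004  0.001]
T [ 0.05 -0.02 -0.02]
```

View pics/scene34.png

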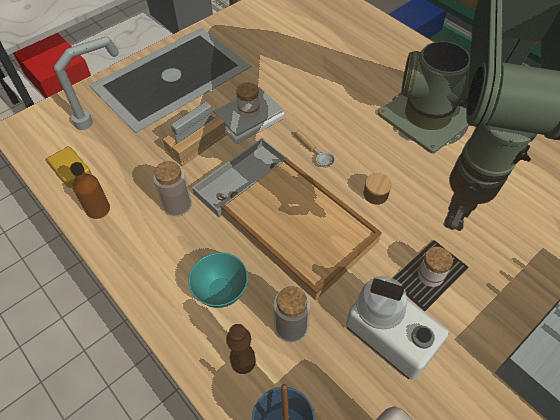

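View pics/side34.png

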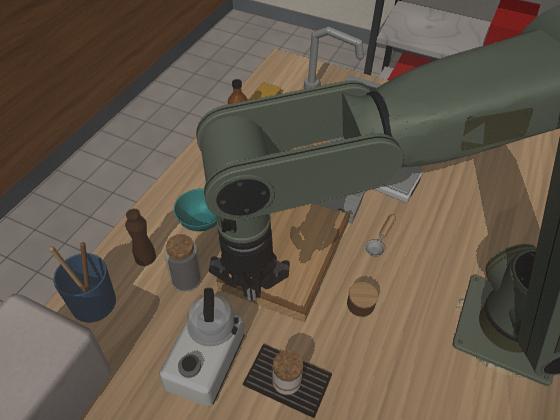

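```bash
python3 -c "
from h import *
b,_=load('scene34')
cv2.imwrite('pics/z7.png',cv2.resize(b[80:215,150:330,::-1],(800,600),interpolation=2))
st()"
```

```text
67.32 [463.6 344.9 318. ] tilt,jawyaw [-0.027 -0.054] 0.364 F [-0.2  0.9  0.1] op -0.3 q [ 0.634  0.318  1.399 -0.028  1.479  0.273] qd [ 0.     0.018 -0.008  0.     0.003  0.001]
```

View pics/z7.png

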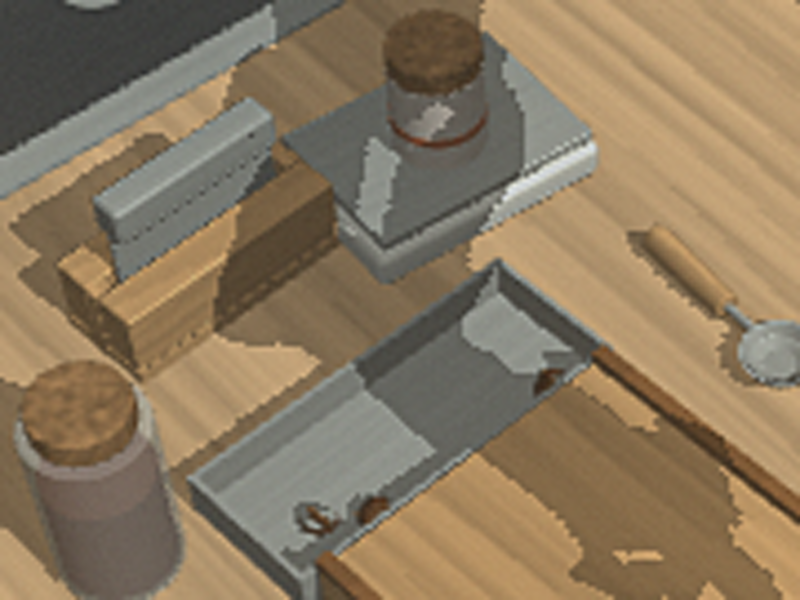

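```bash
python3 s2.py; python3 -c "
from h import *
print(arm.job_done())"
```

```text
67.52 [463.6 344.9 317.6] tilt,jawyaw [-0.027 -0.055] 0.364 F [0.3 0.6 0.2] op 0.1 q [ 0.634  0.318  1.399 -0.028  1.479  0.273] qd [-0.002 -0.006  0.005 -0.     0.     0.001]
T [ 0.01 -0.04 -0.04]
the job is handed in; nothing more can be done
None
```

I finished every part of the task and handed the job in at 67.5 s.

- **Canisters:** Two were present. The full one (about 4.8 N when lifted) stands alone near the middle of the scale pan, and the empty one (about 1.6 N) stands on the draining mat. While lowering onto the first canister I brushed it with an open finger, but it stayed upright.
- **Canister moved on the scale:** After I had placed it, the full canister turned up a few centimetres off centre and overhanging the pan edge. I don't know for certain what moved it. I lifted it and set it back near the middle.
- **Nutshells:** All three pieces were scraped into the tray in two passes. The last pictures show three in the tray and none on the board.
- **Scraper:** It leaned in its slot after the first two releases. I gripped it again and let go more gently, and it looks upright in the final picture.
- **Grinder:** I turned the dome clockwise until the twisting resistance jumped from about 0.1 to about 2 N m, and it stayed there after I let go. Only then did I press the button until the force rose sharply from its 5 N spring to between 11 and 23 N, and released it.

The bowl and jars look unmoved, and the arm was clear of everything at the end. No check failed. The camera views disagreed by 3 to 5 mm, so I took values between them and corrected from the wrist camera.

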